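# Make up two practical kits of laboratory glassware

## Robot

A 6-joint arm with a two-finger parallel gripper is mounted at the origin on the work surface. World frame = base frame: x ahead of the robot, y to its left, z up, the work surface at z = 0. Lengths are in mm, angles in degrees, forces in N, time in s.
With the tool pointing down it reaches from about 350 to 850 mm from the base axis. Payload 8.1 kg.
Tool frame: the origin (TCP) lies between the finger pads; the fingertips stand ahead of it and the grasp point (between the pads) lies 2 mm behind it (nose_length is the z of the fingertips in the tool frame, in mm); z points along the fingers, y is the direction in which the jaws open and shut (so a half turn about z gives the same grasp; the last joint's range is limited). The gripper opens to 85 mm and grips with 20 to 120 N. Pads are 22 mm wide; open, the fingers measure 114 mm over their backs; the gripper's body (76 mm by 85 mm) begins 54 mm behind the grasp point. The pads swing forward as they close: fully open they stand 13 mm farther back than shut.
Start: joints at [-80.638, 7.471, 85.268, -0, 87.261, -4.893], TCP at [147.765, -581.525, 248.292] pointing down, gripper open.
Joint ranges: [-169.43, 169.43], [-51.17, 129.36], [1.28, 143.12], [-76.62, 256.62], [0, 156.53], [-152.29, 152.29]. Speed limits (degrees/s): [136.94, 136.94, 159.86, 180, 180, 180].

## Interface

Orientations are given as [roll, pitch, yaw] about the fixed x, y, z axes, in that order (R = Rz(yaw) Ry(pitch) Rx(roll)).
In Python, from bench import * gives the robot as it stands.
- The arm moves only by the tool jog_arm, never from a script. Its argument "plan" is a list of rows, each a list of 3 entries, a list of its own where there are three numbers: the turn, a rotation vector about the tool's x, y, z in degrees, then the shift along the tool's x, y, z in m, then the gripper's target within -1 to 1 (fully open at 1, half-way at 0, shut at -1). A call has 1 to 12 rows; each row is the pose to reach, as a shift and turn from the pose commanded when the call began, along the tool's axes at that moment; what a row does not reach only later rows make up. A row lasts 1/8 s, in which the tool goes at most 62.5 mm and 10.7 degrees, less where a joint would pass 70% of its speed; a pose out of reach is approached as far as the arm can. A call with a gripper value outside its range is refused whole. The fingers move at their own pace and stop on an object; "force" is the grip in N (left out, the last holds). Time passes only in rows, so rows that repeat a pose let the fingers close. It gives the time, the measured TCP pose, the force and the opening at its end, in the units of the state.
- sense(): the state, without advancing time (a new reading comes with each control period).
- snapshot(name): name is "scene" or "top" or "wrist"; returns (picture, depth): 420x560x3 uint8, blue, green, red; 420x560 float32, mm along the optical axis (not along the pixel's ray), 0 where there is no reading.
- camera_info(name): a dict with "fov_y" (degrees; the focal length in pixels is half the picture's height over the tangent of half this angle, whatever the lens; pixels are square), "cx", "cy" (the principal point, pixels), "origin" and "orientation" of the camera in the world. Camera axes: x right, y down, z forward; pixel columns grow to the right and rows downward; lengths in mm; the calibration is good to about 2 mm. A picture is of the moment at which its call begins: read the wrist's pose just before it. camera_info takes no time and is no camera call; for the wrist camera it gives the pose at the moment of the call.
- hand_in(): hands the job in, once; it reports no verdict.
The state is a dict: "time": time; "joint_pos": joint angles; "qd": joint speeds; "joint_efforts": joint torques, N m; "tool_pos": TCP position; "tcp_rot": TCP orientation; "ft_force": force on the tool from outside, world axes, zero at the start; "wrist_torque": the same for the moment, N m; "finger_gap": finger opening in mm.
Only numpy, scipy, OpenCV 4.12 (cv2) and the standard library are available. Lean on these libraries where they do the work, as an engineer would, in place of code of your own. Each camera call takes 0.05 s, during which the arm holds its last target.

## Task

Make up the two practical kits. The tray with one square and one oblong bay gets the large volumetric flask, standing in the square bay, and the long stirrer bar, lying in the oblong bay; the tray with two equal bays gets the small volumetric flask and the beaker, standing one in each bay, either way round. Take the stirrer bar from its flip-lid box, opening no other box, and leave that box shut again; set the glassware down gently, without dropping it or tipping it over.

Things in the scene. Friction and masses are not known exactly. Their poses are not given: they have to be found in the camera images.
- flask_large_c (a point): large volumetric flask, clear glass, 170 mm tall, standing: bulb 60 mm across, flat foot 38 mm, long neck 14 mm across, firm white screw cap on top (24 mm across, brim 26, 24 high). Lift it by the cap. The point is on its axis half-way up, 85 mm above the foot, 73 mm below the middle of the cap; z up. 65 g.
- flask_small_c (a point): small volumetric flask of the same form, 112 mm tall: bulb 42 mm across, foot 30, neck 11, white screw cap (20 mm across, brim 22, 22 high). Lift it by the cap. The point is on its axis half-way up, 56 mm above the foot, 45 mm below the middle of the cap; z up. 30 g.
- beaker_c (a point): glass beaker, open at the top, 50 mm across (52 at the lip), 70 mm tall, standing. The point is on its axis half-way up, 35 mm above its foot; z up the axis. 55 g.
- bar_long_c (a point): long magnetic stirrer bar, white, eight-sided, 55 mm long, 10 mm across, lying on the floor of its shut box under the clear lid (the other two boxes hold two bars each, 35 and 20 mm long). The point is its middle, 5 mm above what it lies on; x along its length. 20 g.
- tray_a: kit tray with unequal bays, grey plastic, fixed, 100 x 202 mm, rim 16 mm high, floor of the bays 4 mm above the bench. Origin under its centre, y along its length. Square bay 84 x 84 mm, centre at y = +51 mm; oblong bay 60 mm (along x) by 94 mm (along y), centre at y = -46 mm.
- tray_b: kit tray with two equal bays, grey plastic, fixed, 90 x 172 mm, rim 16 mm high, floor of the bays 4 mm above the bench. Origin under its centre, y along its length. Square bays 74 x 74 mm, centres at y = +41 and y = -41 mm.
- tab_long (a point): Middle of the lid tab of the box with the long bar: a grey tongue in the lid's plane, 14 mm wide, 6 thick, in front of the box; the point is 20 mm ahead of the lid's edge, 10 behind the tip. Shut: x to the back, y along the row, z up. The lid turns about a y line 120 mm along its +x (1 mm below); the tab goes up and over, 0 to 2.1 rad; a stiff hinge (0.04 N m) holds it anywhere.
- tab_mid (a point): The same point on the box with the 35 mm bars; stays shut. Three like grey boxes stand in a row, 80 mm apart, in any order: each 100 deep, 78 wide, 32 high, walls 3, clear flat flip lid 3 thick and 76 wide. A box's middle lies 70 mm from its shut tab along +x; its inner floor (10 mm over the bench) is 29.5 mm below the tab.
- tab_short (a point): The same point on the lid of the box with the 20 mm bars, built the same; stays shut
There are look-alikes about, which are no part of the job. Leave any red look-alike of the part that bears beaker_c alone.

How it is judged:
By the outcome, as a careful person would: the job done as asked, in the order asked, and still so for the second after the job is handed in, with the robot touching nothing.
It also fails if it takes over 144 s, if anything falls off the work surface, if the arm or the gripper's body presses on something with over 40 N, if the wrist force passes 120 N, or if a joint passes its speed limit or range.

## Working session

There is one attempt and no reset: what is moved stays moved. The work goes in short steps, Python scripts to look and compute and a tool call to move; the robot and the scene stay as the last step left them, time stands still between calls to the robot, and variables do not carry over. Pictures are saved under pics/ and viewed, and the job is handed in when it is done.

Besides the shell and the picture viewer there is one more tool, called in YAML: its name, and indented under it one key for each argument. jog_arm: Moves the arm, as the interface text tells. Its arguments: {"type":"object","properties":{"plan":{"type":"array","items":{"type":"array"}},"force":{"type":"number"}},"required":["plan"]}

```bash
mkdir -p pics; ls; python3 - <<'E'
from bench import *
import cv2
s=sense();print(s)
for n in ("scene","top","wrist"):
    ci=camera_info(n);print(n,ci)
    p,d=snapshot(n);cv2.imwrite(f"pics/{n}0.png",p)
    import numpy as np; np.save(f"pics/{n}0.npy",d)
E
```

```text
pics
{'time': 0.0, 'joint_pos': array([-8.06377307e+01,  7.51588614e+00,  8.53288382e+01,  3.84873629e-04,
        8.72618780e+01, -4.89301140e+00]), 'qd': array([ 0.02536227,  0.10004842, -0.04359013, -0.01342065,  0.07558178,
       -0.05881713]), 'joint_efforts': array([ 1.42354472e-05, -5.69408727e+01, -5.00547695e+01, -2.25500463e-05,
        1.50930835e-02,  1.88823907e-05]), 'tool_pos': array([ 147.68558579, -581.00681364,  247.24052212]), 'tcp_rot': array([-1.79893819e+02, -9.47568464e-03,  1.42552532e+01]), 'ft_force': array([-0.95588274,  0.09201172, -0.68809769]), 'wrist_torque': array([-0.00624326,  0.01977545,  0.00265332]), 'finger_gap': 85.65949976878198}
scene {'fov_y': 47.98889650420352, 'cx': 277.8766944708137, 'cy': 200.70434989983386, 'origin': array([792.631925 , 550.7424045, 790.579364 ]), 'orientation': array([-137.68695639,    0.62177497,  147.89675457])}
top {'fov_y': 54.39874653320787, 'cx': 281.4853516919405, 'cy': 212.09205924199853, 'origin': array([405.61035096, -36.9229974 , 967.2198254 ]), 'orientation': array([-177.14656822,    1.59159902,  -90.97813769])}
wrist {'fov_y': 67.10815271221034, 'cx': 282.1387204237795, 'cy': 206.4208059586576, 'origin': array([ 223.85356777, -562.25575117,  373.45100711]), 'orientation': array([ 1.62093919e+02,  7.18900416e-02, -7.57039928e+01])}
```

View pics/scene0.png

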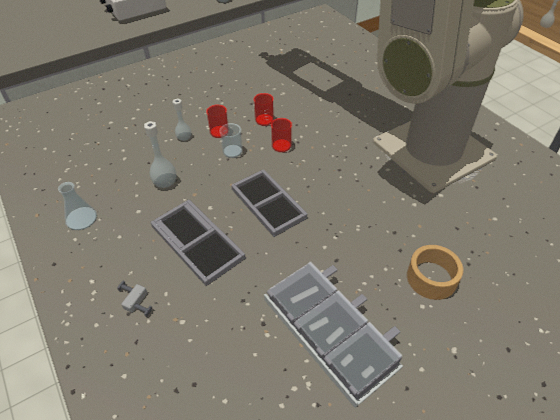

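View pics/top0.png

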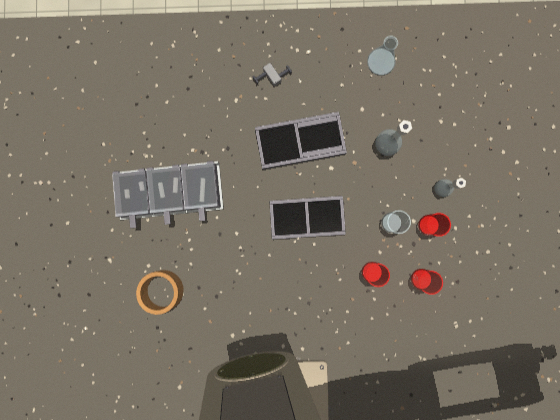

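View pics/wrist0.png

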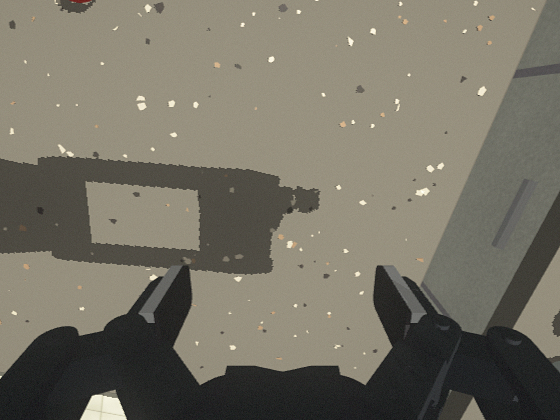

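The pictures show:
- **Boxes (top view):** three in a row, with the single long bar in the right one, at about (202,188).
- **Trays:** the unequal one at (300,140), the equal one at (308,217).
- **Flasks:** large cap at (405,127), small cap at (461,183).
- **Beaker:** the clear one is at (396,222). The three red cups are look-alikes, and the conical flask at (382,60) and the clamp are distractors.

Next I'll measure these on enlarged crops.

```bash
cat > h.py <<'E'
import numpy as np, cv2
from scipy.spatial.transform import Rotation as R
from bench import *
def cam(n):
    c=camera_info(n); f=210/np.tan(np.radians(c['fov_y'])/2)
    return f,c['cx'],c['cy'],np.array(c['origin']),R.from_euler('xyz',c['orientation'],degrees=True).as_matrix()
def ray(C,u,v):
    f,cx,cy,o,M=C; d=M@np.array([(u-cx)/f,(v-cy)/f,1]); return o,d
def onz(C,u,v,z):
    o,d=ray(C,u,v); return o+d*(z-o[2])/d[2]
def two(C1,p1,C2,p2):
    o1,d1=ray(C1,*p1);o2,d2=ray(C2,*p2)
    A=np.c_[d1,-d2];t=np.linalg.lstsq(A,o2-o1,rcond=None)[0]
    a=o1+d1*t[0];b=o2+d2*t[1];return (a+b)/2,np.linalg.norm(a-b)
def proj(C,P):
    f,cx,cy,o,M=C;q=M.T@(np.asarray(P)-o);return q[0]/q[2]*f+cx,q[1]/q[2]*f+cy
def dp(C,D,u,v):
    f,cx,cy,o,M=C;z=D[int(v),int(u)];return o+M@np.array([(u-cx)/f*z,(v-cy)/f*z,z])
E
python3 - <<'E'
from h import *
p=cv2.imread('pics/top0.png');d=np.load('pics/top0.npy')
def crop(im,x0,y0,x1,y1,k,name): cv2.imwrite(name,cv2.resize(im[y0:y1,x0:x1],None,fx=k,fy=k,interpolation=cv2.INTER_CUBIC))
crop(p,100,150,230,245,6,'pics/c_box.png')
crop(p,250,105,355,245,4,'pics/c_tray.png')
crop(p,355,110,485,240,4.5,'pics/c_glass.png')
s=cv2.imread('pics/scene0.png')
crop(s,250,255,410,405,4,'pics/s_box.png')
crop(s,130,85,310,195,4.4,'pics/s_glass.png')
C=cam('top')
for u,v in [(280,20),(230,250),(100,100),(405,127),(461,183),(382,222),(388,150),(280,145),(290,218),(131,224),(167,219),(201,214),(202,190),(165,188),(130,195)]: print(u,v,d[v,u],dp(C,d,u,v).round(1))
E
```

```text
280 20 993.49493 [922.  -15.2  -1.3]
230 250 964.641 [366.8 112.1   3.1]
100 100 996.0615 [736.1 427.   -1.3]
405 127 0.0 [405.6 -36.9 967.2]
461 183 849.08307 [ 502.3 -388.   112.2]
382 222 943.63666 [ 426.2 -243.1   17.5]
388 150 920.3268 [ 587.4 -254.5   48.7]
280 145 972.31433 [613.9 -10.2   4.5]
290 218 961.7818 [439.7 -30.8   5.8]
131 224 938.4273 [431.4 334.2  38.6]
167 219 933.5872 [441.2 249.9  41.6]
201 214 931.48224 [451.2 171.6  42.1]
202 190 932.12476 [505.9 168.4  44.2]
165 188 936.1535 [512.3 254.   42.7]
130 195 937.1305 [497.8 334.8  43.2]
```

View pics/c_box.png

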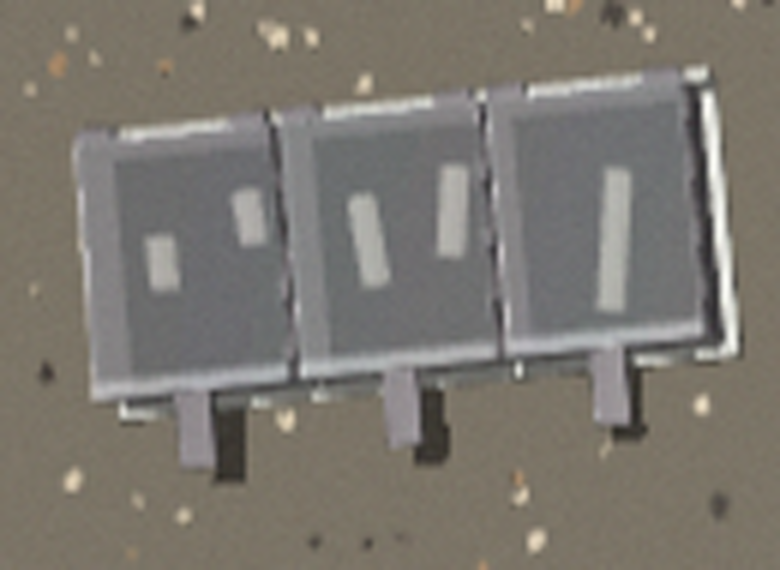

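View pics/c_tray.png

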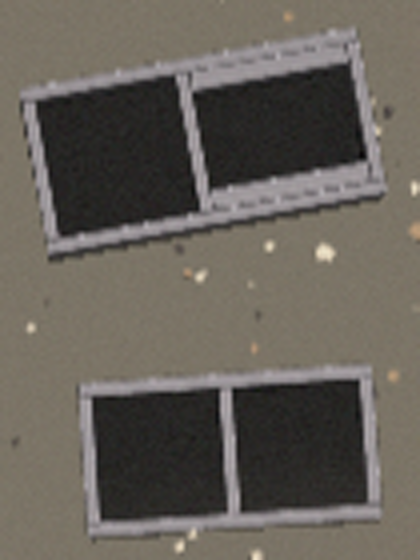

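View pics/c_glass.png

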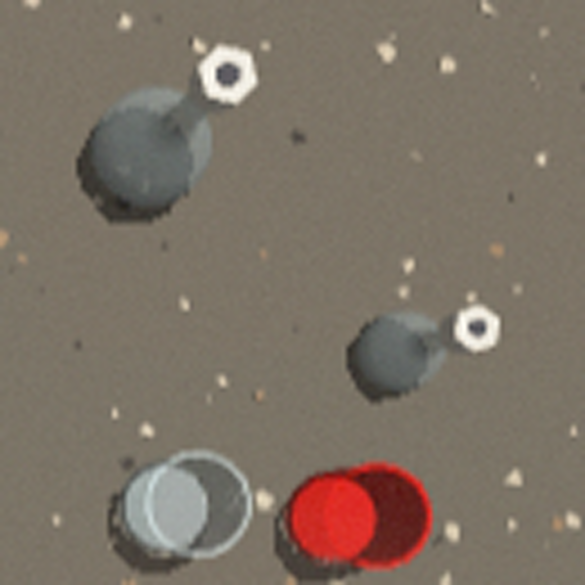

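View pics/s_box.png

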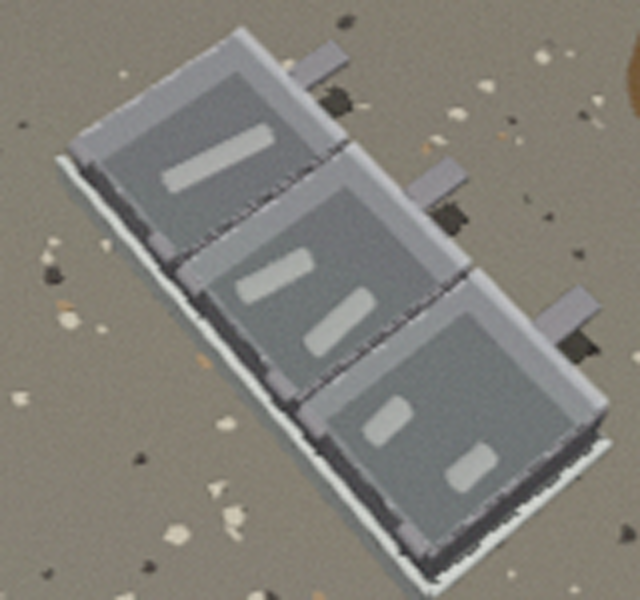

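View pics/s_glass.png

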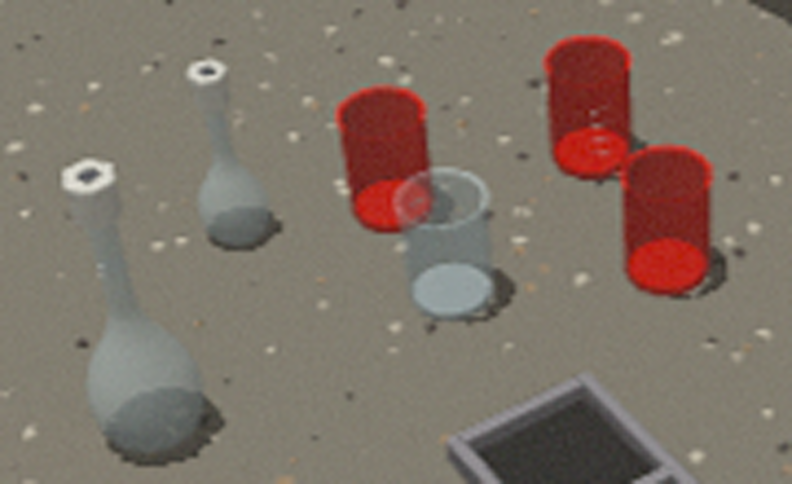

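```bash
python3 - <<'E'
from h import *
T=cam('top');S=cam('scene')
def cp(u,v,k,x0,y0): return ((u+.5)/k-.5+x0,(v+.5)/k-.5+y0)
g=lambda u,v:cp(u,v,4.5,355,110); sg=lambda u,v:cp(u,v,4.4,130,85)
for n,a,b,z in [('L',g(228,74),sg(88,176),170),('S',g(477,328),sg(207,72),112),('B',g(199,504),sg(441,198),70)]:
    P,e=two(T,a,S,b);print(n,P.round(1),e.round(2),'top',onz(T,*a,z).round(1),'scene',onz(S,*b,z).round(1))
print('Bfoot',onz(T,*g(165,508),3).round(1))
t=lambda u,v:cp(u,v,4,250,105)
for n,cs in [('A',[(22,92),(355,30),(385,190),(50,255)]),('B',[(80,385),(370,367),(381,515),(90,533)])]:
    Q=np.array([onz(T,*t(*c),16)[:2] for c in cs]);print(n,Q.round(1).tolist(),Q.mean(0).round(1))
    print([np.linalg.norm(Q[i]-Q[(i+1)%4]).round(1) for i in range(4)])
    yd=(Q[0]-Q[1])+(Q[3]-Q[2]);print('yaw of long axis',np.degrees(np.arctan2(-yd[0],yd[1])))
bx=lambda u,v:cp(u,v,6,100,150)
tips=[(613,424),(406,444),(198,466)];roots=[(610,350),(401,372),(194,392)]
Tp=np.array([onz(T,*bx(*c),42) for c in tips]);Rt=np.array([onz(T,*bx(*c),42) for c in roots])
print(Tp.round(1),Rt.round(1));print(np.linalg.norm(Tp-Rt,axis=1))
r=(Tp[2]-Tp[0])[:2];print('row',np.linalg.norm(r)/2,np.degrees(np.arctan2(-r[0],r[1])))
print('bar ends',onz(T,*bx(618,168),15).round(1),onz(T,*bx(611,312),15).round(1))
E
```

```text
L [ 609.8 -260.8  169. ] 0.93 top [ 609.9 -260.8  170. ] scene [ 609.7 -259.1  170. ]
S [ 503.  -387.7  110.3] 1.2 top [ 503.4 -387.3  112. ] scene [ 503.3 -384.9  112. ]
B [ 424.9 -268.2   68.9] 0.99 top [ 425.3 -268.2   70. ] scene [ 425.1 -266.6   70. ]
Bfoot [ 425.  -267.8    3. ]
A [[654.2, 47.5], [686.3, -149.1], [591.1, -164.3], [557.1, 32.4]] [622.2 -58.4]
[np.float64(199.2), np.float64(96.4), np.float64(199.6), np.float64(98.3)]
yaw of long axis 9.5459403633448
B [[480.2, 16.0], [487.5, -153.0], [401.4, -157.3], [393.9, 11.5]] [440.8 -70.7]
[np.float64(169.2), np.float64(86.2), np.float64(168.9), np.float64(86.5)]
yaw of long axis 2.5142300646380207
[[436.9 170.   42. ]
 [430.7 249.2  42. ]
 [423.8 329.2  42. ]] [[465.1 170.9  42. ]
 [458.2 251.1  42. ]
 [452.  330.8  42. ]]
[28.18286758 27.52515713 28.30743238]
row 79.86655090608023 4.727457390418336
bar ends [538.4 173.3  15. ] [481.7 176.5  15. ]
```

```bash
python3 - <<'E'
import bench;print([x for x in dir(bench) if not x.startswith('__')])
from h import *
s=sense();print(s.get('nose_length'),getattr(bench,'nose_length',None))
p=cv2.imread('pics/top0.png').astype(int);T=cam('top')
m=((p[:,:,2]>100)&(p[:,:,1]<60)&(p[:,:,0]<60)).astype(np.uint8)
n,l,st,c=cv2.connectedComponentsWithStats(m)
for i in range(1,n):
    if st[i,4]>40:
        x,y,w,h,a=st[i];print(st[i],'centre rim approx',onz(T,x+w-h/2,y+h/2,70).round(1))
# wrist fingertip pixels: ray in tool frame
C=cam('wrist');f,cx,cy,o,M=C
s=sense();Rt=R.from_euler('xyz',s['tcp_rot'],degrees=True).as_matrix()
print('cam in tool',Rt.T@(o-s['tool_pos']),(Rt.T@M).round(3))
d=np.load('pics/wrist0.npy')
for u,v in [(190,270),(180,290),(186,320),(378,270),(385,290),(388,310),(150,315)]:
    print(u,v,d[v,u],(Rt.T@(dp(C,d,u,v)-s['tool_pos'])).round(1))
E
```

```text
['PlanningError', 'camera_info', 'hand_in', 'nose_length', 'sense', 'snapshot']
None 17.0
[418 213  33  23 411] centre rim approx [ 417.4 -355.7   70. ]
[363 262  27  24 422] centre rim approx [ 312.5 -219.8   70. ]
[411 269  32  25 464] centre rim approx [ 294.8 -332.    70. ]
cam in tool [  78.47051313    0.32202512 -126.09708029] [[ 0.001 -0.952 -0.308]
 [ 1.     0.001  0.001]
 [-0.    -0.308  0.952]]
190 270 416.77667 [-129.4 -120.7  244.8]
180 290 131.25633 [  5.1 -41.9 -11.8]
186 320 444.95438 [-210.4 -134.4  248.3]
378 270 142.22751 [ 7.6 43.5  0.4]
385 290 130.86806 [  5.4  42.9 -12.2]
388 310 128.69566 [ -1.1  43.5 -16.6]
150 315 108.89302 [  9.4 -45.  -33.9]
```

```bash
cat > c.py <<'E'
# commanded-pose bookkeeping: python3 c.py to <x y z yaw> (tool vertical) | done <rz> <sx sy sz> (last row, m)
import sys,json,os,numpy as np
from scipy.spatial.transform import Rotation as R
F='cmd.json'
st=json.load(open(F)) if os.path.exists(F) else {'p':[147.765,-581.525,248.292],'yaw':14.255}
def axes(yaw): return R.from_euler('xyz',[180,0,yaw],degrees=True).as_matrix()
def to(x,y,z,yaw=None):
    A=axes(st['yaw']);yaw=st['yaw'] if yaw is None else yaw
    dy=(st['yaw']-yaw+180)%360-180
    print('turn z %.1f  shift m'%dy,(A.T@(np.array([x,y,z])-st['p'])/1000).round(4).tolist())
def done(rz,s):
    st['p']=(np.array(st['p'])+axes(st['yaw'])@np.array(s)*1000).tolist();st['yaw']=(st['yaw']-rz+180)%360-180
    json.dump(st,open(F,'w'))
def show():
    from bench import sense
    s=sense();print('t%.2f meas'%s['time'],s['tool_pos'].round(1),'err',(s['tool_pos']-st['p']).round(1),'rot',s['tcp_rot'].round(1),'cmd',np.round(st['p'],1),round(st['yaw'],1),'F',s['ft_force'].round(1),'gap',round(s['finger_gap'],1),'j',s['joint_pos'].round(0))
if __name__=='__main__':
    a=sys.argv[1:]
    while a:
        if a[0]=='done': done(float(a[1]),[float(v) for v in a[2:5]]);a=a[5:];show()
        elif a[0]=='to': to(*[float(v) for v in a[1:4]],float(a[4]));a=a[5:]
        else: show();a=a[1:]
E
python3 c.py show show to 610 -260.5 250 14.255
```

```text
t0.15 meas [ 147.7 -581.1  247.5] err [-0.1  0.4 -0.8] rot [-179.9   -0.    14.3] cmd [ 147.8 -581.5  248.3] 14.3 F [ 0.6 -0.1 -0.1] gap 85.3 j [-81.   8.  85.  -0.  87.  -5.]
t0.15 meas [ 147.7 -581.1  247.5] err [-0.1  0.4 -0.8] rot [-179.9   -0.    14.3] cmd [ 147.8 -581.5  248.3] 14.3 F [ 0.6 -0.1 -0.1] gap 85.3 j [-81.   8.  85.  -0.  87.  -5.]
turn z 0.0  shift m [0.5271, -0.1973, -0.0017]
```

jog_arm:
  plan:
    - [[0,0,0],[0.06,-0.022,-0.0015],0.3]
    - [[0,0,0],[0.12,-0.045,-0.0015],0.3]
    - [[0,0,0],[0.18,-0.067,-0.0015],0.3]
    - [[0,0,0],[0.24,-0.09,-0.0015],0.3]
    - [[0,0,0],[0.3,-0.112,-0.0015],0.3]
    - [[0,0,0],[0.36,-0.135,-0.0015],0.3]
    - [[0,0,0],[0.42,-0.157,-0.0015],0.3]
    - [[0,0,0],[0.475,-0.178,-0.0015],0.3]
    - [[0,0,0],[0.515,-0.193,-0.0015],0.3]
    - [[0,0,0],[0.527,-0.197,-0.0015],0.3]
    - [[0,0,0],[0.527,-0.197,-0.0015],0.3]
    - [[0,0,0],[0.527,-0.197,-0.0015],0.3]
  force: 30

```text
time: 1.65
tool_pos: [609.0, -261.9, 249.7]
tcp_rot: [180.0, 0.0, 14.2]
ft_force: [-0.1, 0.4, 0.9]
finger_gap: 55.0
```

```bash
python3 c.py done 0 0.527 -0.197 -0.0015; python3 - <<'E'
from h import *
C=cam('wrist');p,d=snapshot('wrist');cv2.imwrite('pics/w1.png',p)
print([round(v) for v in proj(C,[610,-260.5,170])])
E
```

```text
t1.65 meas [ 609.  -261.9  249.7] err [-1.  -1.1 -0.1] rot [180.    0.   14.2] cmd [ 610.  -260.8  249.8] 14.3 F [-0.1  0.4  0.9] gap 55.0 j [-28.  17.  74.  -0.  89.  48.]
[280, 221]
```

View pics/w1.png

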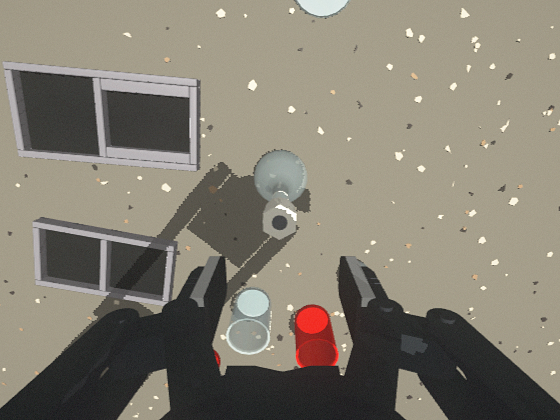

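The large flask's cap shows at (280,222), where I predicted (280,221). Lowering to grip it.

jog_arm:
  plan:
    - [[0,0,0],[0,0,0.03],0.2]
    - [[0,0,0],[0,0,0.06],0.2]
    - [[0,0,0],[0,0,0.08],0.2]
    - [[0,0,0],[0,0,0.088],0.2]
    - [[0,0,0],[0,0,0.088],0.2]
    - [[0,0,0],[0,0,0.088],-0.2]
    - [[0,0,0],[0,0,0.088],-0.5]
    - [[0,0,0],[0,0,0.088],-0.7]
    - [[0,0,0],[0,0,0.088],-0.8]
    - [[0,0,0],[0,0,0.088],-0.8]
  force: 30

```text
time: 2.95
tool_pos: [610.8, -261.0, 163.4]
tcp_rot: [179.9, -0.1, 14.3]
ft_force: [-0.3, 1.1, 5.4]
finger_gap: 22.6
```

```bash
python3 c.py done 0 0 0 0.088
```

```text
t2.95 meas [ 610.8 -261.   163.4] err [ 0.8 -0.1  1.6] rot [ 1.799e+02 -1.000e-01  1.430e+01] cmd [ 610.  -260.8  161.8] 14.3 F [-0.3  1.1  5.4] gap 22.6 j [-28.  20.  80.   0.  80.  48.]
```

jog_arm:
  plan:
    - [[0,0,0],[0,0,-0.01],-0.9]
    - [[0,0,0],[0,0,-0.03],-0.9]
    - [[0,0,0],[0,0,-0.05],-0.9]
    - [[0,0,0],[0,0,-0.05],-0.9]
  force: 30

```text
time: 3.45
tool_pos: [611.6, -261.6, 215.7]
tcp_rot: [179.8, -0.2, 14.3]
ft_force: [0.3, 0.2, -1.5]
finger_gap: 23.2
```

```bash
python3 c.py done 0 0 0 -0.05 to 613.8 -8.1 212 14.255;  python3 - <<'E'
from h import *
p,d=snapshot('scene');cv2.imwrite('pics/s1.png',cv2.resize(p[60:300,100:400],None,fx=2.4,fy=2.4))
E
```

```text
t3.45 meas [ 611.6 -261.6  215.7] err [ 1.6 -0.8  3.9] rot [179.8  -0.2  14.3] cmd [ 610.  -260.8  211.8] 14.3 F [ 0.3  0.2 -1.5] gap 23.2 j [-28.  18.  76.   0.  85.  48.]
turn z 0.0  shift m [0.0659, -0.244, -0.0002]
```

View pics/s1.png

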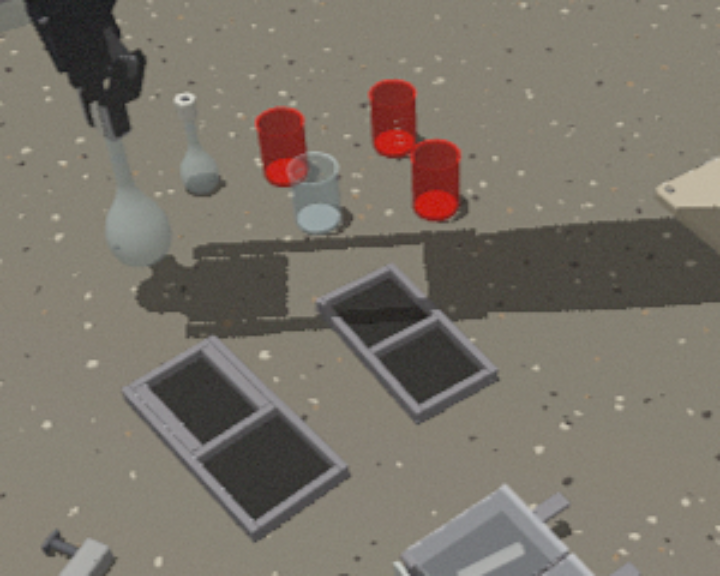

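jog_arm:
  plan:
    - [[0,0,0],[0.005,-0.02,0],-0.9]
    - [[0,0,0],[0.016,-0.06,0],-0.9]
    - [[0,0,0],[0.03,-0.11,0],-0.9]
    - [[0,0,0],[0.043,-0.16,0],-0.9]
    - [[0,0,0],[0.055,-0.205,0],-0.9]
    - [[0,0,0],[0.062,-0.23,0],-0.9]
    - [[0,0,0],[0.065,-0.24,0],-0.9]
    - [[0,0,0],[0.066,-0.244,0],-0.9]
    - [[0,0,0],[0.066,-0.244,0.01],-0.9]
    - [[0,0,0],[0.066,-0.244,0.02],-0.9]
    - [[0,0,0],[0.066,-0.244,0.025],-0.9]
    - [[0,0,0],[0.066,-0.244,0.025],-0.9]

```text
time: 5.0
tool_pos: [613.4, -8.5, 185.8]
tcp_rot: [-180.0, 0.1, 14.2]
ft_force: [0.2, 0.2, -0.2]
finger_gap: 23.1
```

```bash
python3 c.py done 0 0.066 -0.244 0.025 to 613.8 -8.1 212 14.255;  python3 - <<'E'
from h import *
p,d=snapshot('scene');cv2.imwrite('pics/s2.png',cv2.resize(p[100:340,100:400],None,fx=2.4,fy=2.4))
p,d=snapshot('top');cv2.imwrite('pics/t2.png',cv2.resize(p[80:240,230:400],None,fx=3.5,fy=3.5))
E
```

```text
t5.00 meas [613.4  -8.5 185.8] err [-0.5 -0.4 -1. ] rot [-1.80e+02  1.00e-01  1.42e+01] cmd [613.9  -8.1 186.8] 14.3 F [ 0.2  0.2 -0.2] gap 23.1 j [-6. 12. 87. -0. 81. 70.]
turn z 0.0  shift m [-0.0001, -0.0, -0.0252]
```

View pics/s2.png

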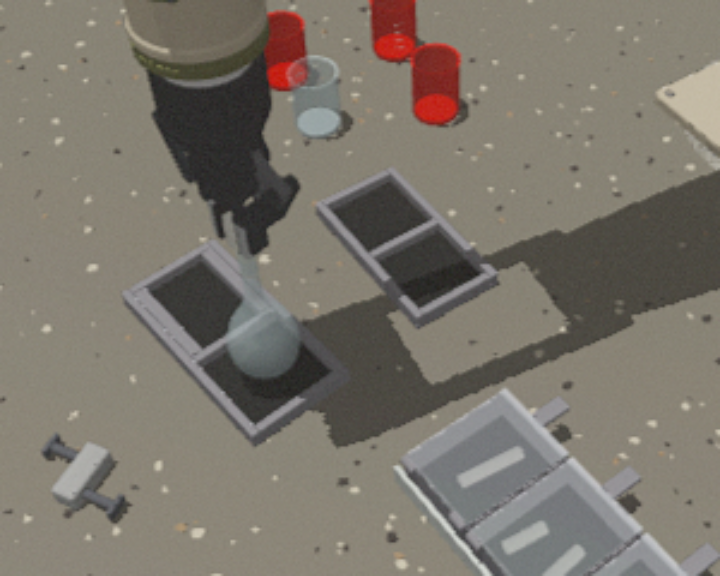

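View pics/t2.png

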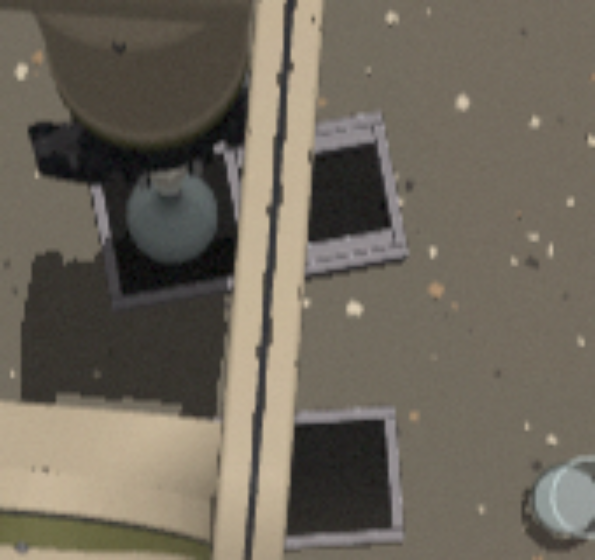

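jog_arm:
  plan:
    - [[0,0,0],[0,0,0.006],-0.9]
    - [[0,0,0],[0,0,0.011],-0.9]
    - [[0,0,0],[0,0,0.014],-0.9]
    - [[0,0,0],[0,0,0.016],-0.9]
    - [[0,0,0],[0,0,0.016],-0.9]
    - [[0,0,0],[0,0,0.016],-0.9]

```text
time: 5.85
tool_pos: [614.0, -8.1, 171.0]
tcp_rot: [180.0, -0.0, 14.3]
ft_force: [-0.0, -0.7, -1.1]
finger_gap: 23.2
```

```bash
python3 c.py done 0 0 0 0.016 show show
```

```text
t5.85 meas [614.   -8.1 171. ] err [0.1 0.  0.2] rot [180.   -0.   14.3] cmd [613.9  -8.1 170.8] 14.3 F [-0.  -0.7 -1.1] gap 23.2 j [-6. 12. 88.  0. 80. 70.]
t5.85 meas [614.   -8.1 171. ] err [0.1 0.  0.2] rot [180.   -0.   14.3] cmd [613.9  -8.1 170.8] 14.3 F [-0.  -0.7 -1.1] gap 23.2 j [-6. 12. 88.  0. 80. 70.]
t5.85 meas [614.   -8.1 171. ] err [0.1 0.  0.2] rot [180.   -0.   14.3] cmd [613.9  -8.1 170.8] 14.3 F [-0.  -0.7 -1.1] gap 23.2 j [-6. 12. 88.  0. 80. 70.]
```

jog_arm:
  plan:
    - [[0,0,0],[0,0,0.001],-0.9]
    - [[0,0,0],[0,0,0.002],-0.9]
    - [[0,0,0],[0,0,0.003],-0.9]
    - [[0,0,0],[0,0,0.003],-0.9]

```text
time: 6.35
tool_pos: [613.8, -8.1, 167.6]
tcp_rot: [-180.0, 0.0, 14.3]
ft_force: [0.2, -0.6, -0.2]
finger_gap: 22.8
```

jog_arm:
  plan:
    - [[0,0,0],[0,0,0.0005],-0.9]
    - [[0,0,0],[0,0,0.001],-0.9]
    - [[0,0,0],[0,0,0.001],-0.9]

```text
time: 6.72
tool_pos: [614.2, -8.0, 167.4]
tcp_rot: [180.0, -0.1, 14.3]
ft_force: [-0.0, 1.2, 5.1]
finger_gap: 22.9
```

```bash
python3 c.py done 0 0 0 0.004; python3 - <<'E'
from h import *
p,d=snapshot('scene');cv2.imwrite('pics/s3.png',cv2.resize(p[190:290,150:260],None,fx=5,fy=5))
E
```

```text
t6.72 meas [614.2  -8.  167.4] err [0.3 0.1 0.6] rot [ 1.80e+02 -1.00e-01  1.43e+01] cmd [613.9  -8.1 166.8] 14.3 F [-0.   1.2  5.1] gap 22.9 j [-6. 12. 88.  0. 79. 70.]
```

View pics/s3.png

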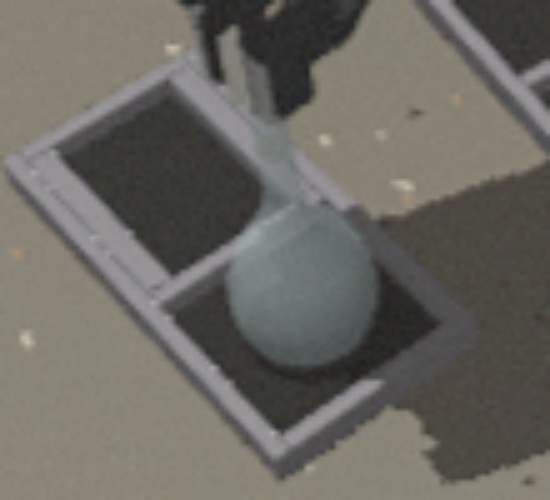

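Contact shows as 5 N, so the flask is down. Releasing and rising.

jog_arm:
  plan:
    - [[0,0,0],[0,0,0],-0.5]
    - [[0,0,0],[0,0,0],-0.3]
    - [[0,0,0],[0,0,0],0]
    - [[0,0,0],[0,0,0],0.2]
    - [[0,0,0],[0,0,0],0.2]
    - [[0,0,0],[0,0,-0.02],0.2]
    - [[0,0,0],[0,0,-0.05],0.2]
    - [[0,0,0],[0,0,-0.09],0.2]
    - [[0,0,0],[0,0,-0.09],0.2]

```text
time: 7.9
tool_pos: [616.4, -8.3, 263.5]
tcp_rot: [179.8, -0.5, 14.3]
ft_force: [1.1, 0.3, -0.1]
finger_gap: 50.9
```

```bash
python3 c.py done 0 0 0 -0.09; python3 - <<'E'
from h import *
p,d=snapshot('scene');cv2.imwrite('pics/s4.png',cv2.resize(p[100:340,100:400],None,fx=2.4,fy=2.4))
E
# tab plan: grip point 4 mm toward tip from tab point
python3 - <<'E'
import numpy as np
y=np.radians(4.73);X=np.array([np.cos(y),np.sin(y)])
tab=np.array([446,170.]);print('grip',tab-4*X,'hinge',tab+120*X)
E
python3 c.py to 442 169.7 170 -175.3
```

```text
t7.90 meas [616.4  -8.3 263.5] err [ 2.5 -0.2  6.7] rot [179.8  -0.5  14.3] cmd [613.9  -8.1 256.8] 14.3 F [ 1.1  0.3 -0.1] gap 50.9 j [-6.  9. 82.  0. 88. 70.]
grip [442.01362261 169.67015866] hinge [565.59132168 179.89524026]
turn z -170.4  shift m [-0.1228, -0.2146, 0.0868]
```

View pics/s4.png

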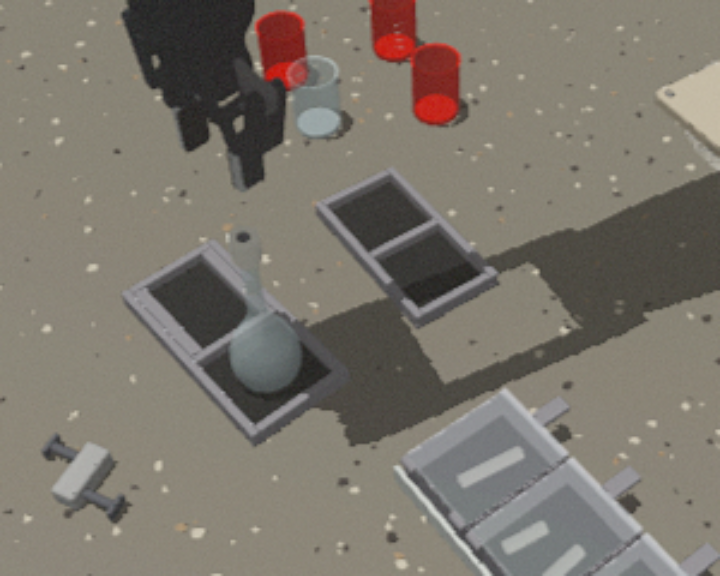

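jog_arm:
  plan:
    - [[0,0,-10],[-0.014,-0.024,0],0]
    - [[0,0,-20],[-0.027,-0.048,0],0]
    - [[0,0,-30],[-0.041,-0.072,0],0]
    - [[0,0,-40],[-0.055,-0.095,0],0]
    - [[0,0,-50],[-0.068,-0.119,0],0]
    - [[0,0,-60],[-0.082,-0.143,0.02],0]
    - [[0,0,-70],[-0.095,-0.167,0.03],0]
    - [[0,0,-80],[-0.109,-0.191,0.05],0]
    - [[0,0,-90],[-0.123,-0.215,0.07],0]
    - [[0,0,-100],[-0.123,-0.215,0.08],0]
    - [[0,0,-100],[-0.123,-0.215,0.08],0]

```text
time: 9.32
tool_pos: [440.5, 169.9, 175.5]
tcp_rot: [-179.8, -0.0, 114.2]
ft_force: [0.2, -0.1, -0.5]
finger_gap: 42.6
```

```bash
python3 c.py done -100 -0.123 -0.215 0.08 to 442 169.7 150 -175.3
```

```text
t9.32 meas [440.5 169.9 175.5] err [-1.2 -0.1 -1.3] rot [-179.8   -0.   114.2] cmd [441.8 170.  176.8] 114.3 F [ 0.2 -0.1 -0.5] gap 42.6 j [ 15. -10. 110.  -0.  80.  -9.]
turn z -70.4  shift m [-0.0004, 0.0001, 0.0268]
```

jog_arm:
  plan:
    - [[0,0,-10],[0,0,0.007],-0.3]
    - [[0,0,-20],[0,0,0.014],-0.3]
    - [[0,0,-30],[0,0,0.02],-0.3]
    - [[0,0,-40],[0,0,0.027],-0.3]
    - [[0,0,-50],[0,0,0.034],-0.3]
    - [[0,0,-60],[0,0,0.04],-0.3]
    - [[0,0,-70.4],[0,0,0.05],-0.3]
    - [[0,0,-70.4],[0,0,0.057],-0.3]
    - [[0,0,-70.4],[0,0,0.057],-0.3]
    - [[0,0,-70.4],[0,0,0.057],-0.3]

```text
time: 10.58
tool_pos: [442.1, 170.0, 120.2]
tcp_rot: [180.0, 0.0, -175.5]
ft_force: [-0.3, -0.4, 0.2]
finger_gap: 29.9
```

```bash
python3 c.py done -70.4 0 0 0.057; python3 - <<'E'
from h import *
C=cam('wrist');p,d=snapshot('wrist');cv2.imwrite('pics/w5.png',p);np.save('pics/w5.npy',d)
X=np.array([np.cos(np.radians(4.73)),np.sin(np.radians(4.73)),0])
t=np.array([446,170,42.5])
print('tip',proj(C,t-10*X),'root',proj(C,t+20*X))
E
```

```text
t10.57 meas [442.1 170.  120.2] err [ 0.3 -0.   0.4] rot [ 180.     0.  -175.5] cmd [441.8 170.  119.8] -175.3 F [-0.3 -0.4  0.2] gap 29.9 j [ 15.  -7. 113.  -0.  73. -80.]
tip (np.float64(282.2286775644403), np.float64(216.39054154840326)) root (np.float64(282.39652687101744), np.float64(256.0194798450862))
```

View pics/w5.png

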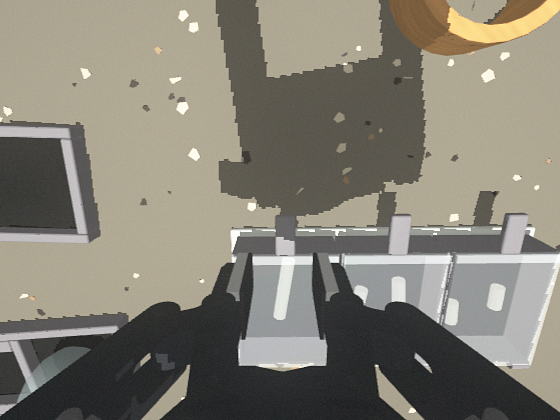

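The tab of the long-bar box is centred at (286.5,235), about 2 mm towards +y of the prediction. The single long bar lies below it at (286,287). The other two boxes each hold two bars, so this is the right one. I'll descend with a 2 mm correction and grip the tab.

jog_arm:
  plan:
    - [[0,0,0],[0,0.002,0.02],-0.35]
    - [[0,0,0],[0,0.002,0.04],-0.35]
    - [[0,0,0],[0,0.002,0.06],-0.35]
    - [[0,0,0],[0,0.002,0.072],-0.35]
    - [[0,0,0],[0,0.002,0.072],-0.35]
    - [[0,0,0],[0,0.002,0.072],-0.6]
    - [[0,0,0],[0,0.002,0.072],-0.9]
    - [[0,0,0],[0,0.002,0.072],-0.9]
    - [[0,0,0],[0,0.002,0.072],-0.9]
  force: 20

```text
time: 11.75
tool_pos: [442.3, 172.1, 48.6]
tcp_rot: [180.0, 0.1, -175.3]
ft_force: [-0.1, -3.2, 5.7]
finger_gap: 13.2
```

```bash
python3 c.py done 0 0 0.002 0.072; python3 - <<'E'
from h import *
C=cam('wrist');p,d=snapshot('wrist');cv2.imwrite('pics/w6.png',p)
E
python3 - <<'E'
import numpy as np
for th in range(0,121,10):
    t=np.radians(th);r=124
    print(th,'dx(-toolx)',round(r*(1-np.cos(t))+1*np.sin(t),1),'dz',round(r*np.sin(t)-1*(1-np.cos(t)),1))
E
```

```text
t11.75 meas [442.3 172.1  48.6] err [0.7 0.1 0.8] rot [ 1.800e+02  1.000e-01 -1.753e+02] cmd [441.6 172.   47.8] -175.3 F [-0.1 -3.2  5.7] gap 13.2 j [ 15.  -1. 116.  -0.  65. -80.]
0 dx(-toolx) 0.0 dz 0.0
10 dx(-toolx) 2.1 dz 21.5
20 dx(-toolx) 7.8 dz 42.4
30 dx(-toolx) 17.1 dz 61.9
40 dx(-toolx) 29.7 dz 79.5
50 dx(-toolx) 45.1 dz 94.6
60 dx(-toolx) 62.9 dz 106.9
70 dx(-toolx) 82.5 dz 115.9
80 dx(-toolx) 103.5 dz 121.3
90 dx(-toolx) 125.0 dz 123.0
100 dx(-toolx) 146.5 dz 120.9
110 dx(-toolx) 167.4 dz 115.2
120 dx(-toolx) 186.9 dz 105.9
```

View pics/w6.png

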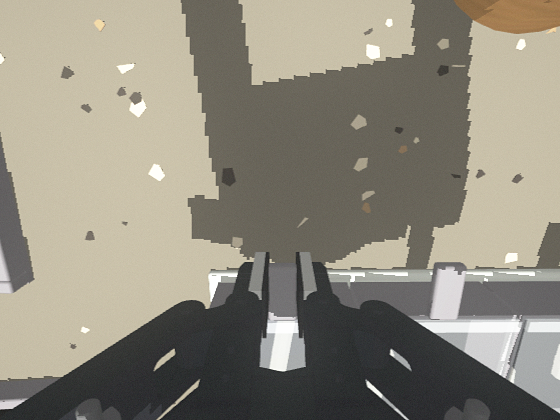

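jog_arm:
  plan:
    - [[0,0,0],[-0.001,0,-0.011],-0.9]
    - [[0,0,0],[-0.002,0,-0.0215],-0.9]
    - [[0,0,0],[-0.0045,0,-0.032],-0.9]
    - [[0,0,0],[-0.008,0,-0.0425],-0.9]
    - [[0,0,0],[-0.012,0,-0.0525],-0.9]
    - [[0,0,0],[-0.017,0,-0.062],-0.9]
    - [[0,0,0],[-0.023,0,-0.071],-0.9]
    - [[0,0,0],[-0.0295,0,-0.0795],-0.9]
    - [[0,0,0],[-0.0295,0,-0.0795],-0.9]

```text
time: 12.92
tool_pos: [471.7, 174.5, 128.2]
tcp_rot: [180.0, 0.0, -175.3]
ft_force: [-1.1, -1.1, -0.2]
finger_gap: 13.1
```

```bash
python3 c.py done 0 -0.0295 0 -0.0795; python3 - <<'E'
from h import *
p,d=snapshot('scene');cv2.imwrite('pics/s7.png',cv2.resize(p[200:420,200:460],None,fx=2.6,fy=2.6))
E
```

```text
t12.93 meas [471.7 174.5 128.2] err [0.7 0.1 0.9] rot [ 180.     0.  -175.3] cmd [471.  174.4 127.3] -175.3 F [-1.1 -1.1 -0.2] gap 13.1 j [ 14.  -2. 108.   0.  74. -80.]
```

View pics/s7.png

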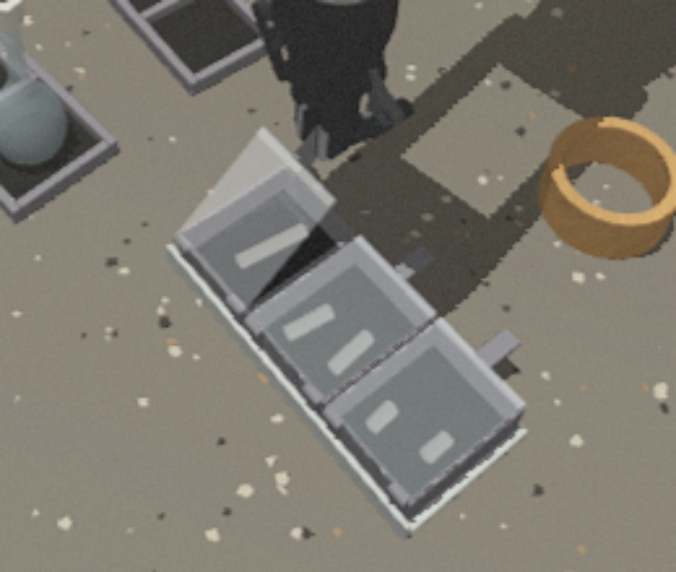

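The long-bar lid is about 40° open and the other two are still shut. Carrying on to about 110°.

jog_arm:
  plan:
    - [[0,0,0],[-0.0075,0,-0.008],-0.9]
    - [[0,0,0],[-0.0155,0,-0.015],-0.9]
    - [[0,0,0],[-0.024,0,-0.0215],-0.9]
    - [[0,0,0],[-0.0333,0,-0.0273],-0.9]
    - [[0,0,0],[-0.0529,0,-0.0363],-0.9]
    - [[0,0,0],[-0.0739,0,-0.0417],-0.9]
    - [[0,0,0],[-0.0954,0,-0.0434],-0.9]
    - [[0,0,0],[-0.117,0,-0.0413],-0.9]
    - [[0,0,0],[-0.138,0,-0.0356],-0.9]
    - [[0,0,0],[-0.138,0,-0.0356],-0.9]
    - [[0,0,0],[-0.138,0,-0.0356],-0.9]

```text
time: 14.35
tool_pos: [610.2, 186.2, 164.5]
tcp_rot: [179.9, 0.2, -175.3]
ft_force: [1.2, 3.2, 5.3]
finger_gap: 13.1
```

```bash
python3 c.py done 0 -0.138 0 -0.0356; python3 - <<'E'
from h import *
p,d=snapshot('scene');cv2.imwrite('pics/s8.png',cv2.resize(p[150:420,150:460],None,fx=2.3,fy=2.3))
E
```

```text
t14.35 meas [610.2 186.2 164.5] err [1.6 0.6 1.6] rot [ 179.9    0.2 -175.3] cmd [608.5 185.6 162.9] -175.3 F [1.2 3.2 5.3] gap 13.1 j [ 12.  16.  84.   0.  79. -82.]
```

View pics/s8.png

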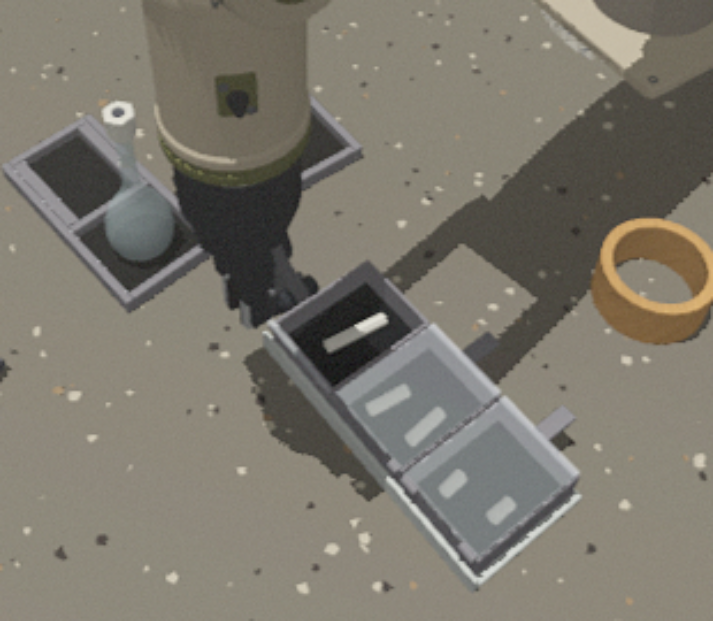

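jog_arm:
  plan:
    - [[0,0,0],[0,0,0],-0.5]
    - [[0,0,0],[0,0,0],-0.2]
    - [[0,0,0],[0,0,0],-0.2]
    - [[0,0,0],[0,0,-0.03],-0.2]
    - [[0,0,0],[0,0,-0.06],-0.2]
    - [[0,0,0],[0.02,0,-0.06],-0.2]
    - [[0,0,0],[0.06,-0.001,-0.04],-0.3]
    - [[0,0,0],[0.095,-0.001,0],-0.4]
    - [[0,0,0],[0.1,-0.001,0.03],-0.4]
    - [[0,0,0],[0.1,-0.001,0.05],-0.4]
    - [[0,0,0],[0.1,-0.001,0.05],-0.4]
    - [[0,0,0],[0.1,-0.001,0.05],-0.4]

```text
time: 15.9
tool_pos: [509.6, 176.6, 113.9]
tcp_rot: [180.0, 0.1, -175.3]
ft_force: [0.0, -0.4, 0.6]
finger_gap: 25.6
```

```bash
python3 c.py done 0 0.1 -0.001 0.05; python3 - <<'E'
from h import *
C=cam('wrist');p,d=snapshot('wrist');cv2.imwrite('pics/w9.png',p)
s=sense();Rt=R.from_euler('xyz',s['tcp_rot'],degrees=True).as_matrix()
g=p.min(2);m=((g>170)).astype(np.uint8)
n,l,st,c=cv2.connectedComponentsWithStats(m)
for i in range(1,n):
    if st[i,4]>150:
        r=cv2.minAreaRect(np.argwhere(l==i)[:,::-1].astype(np.float32));print(st[i],r,onz(C,*r[0],20).round(1))
        b=cv2.boxPoints(r);print([onz(C,*q,20)[:2].round(1).tolist() for q in b])
p,d=snapshot('scene');cv2.imwrite('pics/s9.png',cv2.resize(p[150:420,150:460],None,fx=2.3,fy=2.3))
E
```

```text
t15.90 meas [509.6 176.6 113.9] err [0.6 0.1 1. ] rot [ 1.800e+02  1.000e-01 -1.753e+02] cmd [509.  176.5 112.9] -175.3 F [ 0.  -0.4  0.6] gap 25.6 j [ 14.   4. 103.  -0.  73. -81.]
[  0  14  39  15 467] ((18.996809005737305, 21.079872131347656), (38.44926071166992, 12.709837913513184), 2.290609836578369) [395.8   4.8  20. ]
[[399.8, -7.7], [392.8, -6.1], [391.7, 17.2], [398.7, 15.8]]
[  29   30   32  117 1126] ((44.98052215576172, 88.00373840332031), (119.57532501220703, 9.900131225585938), 79.13594055175781) [433.6  14.9  20. ]
[[400.3, 10.0], [398.8, 16.1], [470.5, 20.5], [472.3, 13.6]]
[ 530  113   30   48 1045] ((544.5, 136.5), (47.0, 29.0), 90.0) [437.2 349.6  20. ]
[[423.0, 334.8], [421.4, 354.0], [452.0, 365.1], [453.7, 344.9]]
[  0 147  63  12 618] ((31.004127502441406, 152.36376953125), (62.30473327636719, 9.99541187286377), 1.7357046604156494) [476.8  -0.9  20. ]
[[481.4, -23.0], [474.4, -21.5], [472.2, 21.0], [479.2, 19.9]]
[ 342  161  132  143 7035] ((405.642578125, 231.3602294921875), (122.53760528564453, 150.9954376220703), 4.969740390777588) [513.7 269.4  20. ]
[[578.
[... 1425 characters left out ...]
259  99  15 757] ((48.744693756103516, 265.5787658691406), (7.873627185821533, 98.32359313964844), 85.73210906982422) [564.8  -1.4  20. ]
[[567.7, -39.6], [555.1, 37.0], [561.9, 36.8], [574.7, -40.5]]
[ 92 268  26  69 521] ((104.76114654541016, 301.1878662109375), (70.88018035888672, 7.5620574951171875), 73.61045837402344) [593.8  39.1  20. ]
[[564.5, 31.2], [562.1, 37.0], [625.5, 47.6], [628.2, 41.3]]
[ 245  294   76   77 4460] ((282.5, 332.0), (76.0, 75.0), 90.0) [612.  184.9  20. ]
[[577.8, 151.9], [572.9, 211.9], [649.4, 221.0], [654.8, 155.4]]
[   0  310   84   75 1488] ((41.5, 347.0), (74.0, 83.0), 90.0) [644.3 -18.9  20. ]
[[609.3, -47.0], [603.8, 20.6], [682.5, 11.9], [688.6, -62.0]]
```

View pics/w9.png

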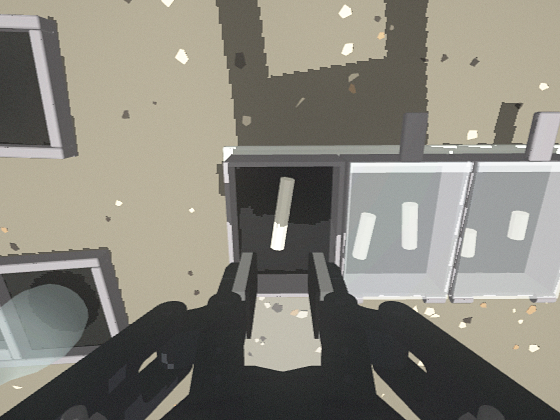

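View pics/s9.png

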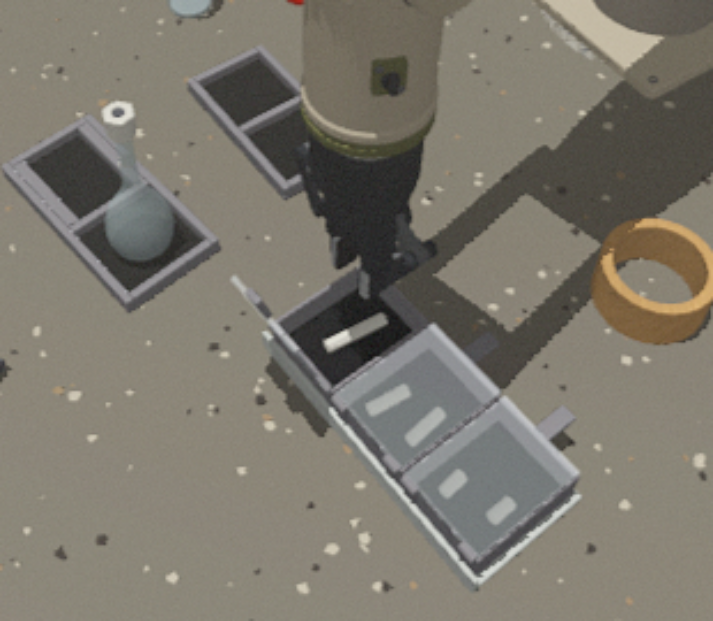

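```bash
python3 - <<'E'
from h import *
C=cam('wrist')
a=onz(C,287,179,18);b=onz(C,278.5,249,18);print(a.round(1),b.round(1),((a+b)/2).round(1),np.linalg.norm(a-b),np.degrees(np.arctan2(b[1]-a[1],b[0]-a[0])))
E
python3 c.py to 510 175.5 28.5 177.2
```

```text
[482.1 177.5  18. ] [537.8 175.8  18. ] [509.9 176.6  18. ] 55.658225856284474 -1.8089476045834822
turn z 7.5  shift m [-0.001, -0.0011, 0.0844]
```

jog_arm:
  plan:
    - [[0,0,7],[-0.001,0,0.02],-0.4]
    - [[0,0,7],[-0.001,0,0.045],-0.4]
    - [[0,0,7],[-0.001,0,0.07],-0.4]
    - [[0,0,7],[-0.001,0,0.08],-0.4]
    - [[0,0,7],[-0.001,0,0.084],-0.4]
    - [[0,0,7],[-0.001,0,0.084],-0.5]
    - [[0,0,7],[-0.001,0,0.084],-0.75]
    - [[0,0,7],[-0.001,0,0.084],-0.95]
    - [[0,0,7],[-0.001,0,0.084],-0.95]
    - [[0,0,7],[-0.001,0,0.084],-0.95]
  force: 30

```text
time: 17.25
tool_pos: [510.8, 176.8, 30.0]
tcp_rot: [180.0, 0.1, 177.7]
ft_force: [-1.2, 0.1, 6.2]
finger_gap: 9.0
```

```bash
python3 c.py done 7 -0.001 0 0.084
```

```text
t17.25 meas [510.8 176.8  30. ] err [0.9 0.2 1.1] rot [1.800e+02 1.000e-01 1.777e+02] cmd [510.  176.6  28.9] 177.7 F [-1.2  0.1  6.2] gap 9.0 j [ 14.  11. 106.   0.  63. -74.]
```

```bash
python3 - <<'E'
from h import *
T=cam('top')
q=[((u+.5)/4-.5+250,(v+.5)/4-.5+105) for u,v in [(193,90),(350,62),(367,157),(213,188)]]
Q=np.array([onz(T,*a,10)[:2] for a in q]);print(Q.round(1).tolist(),Q.mean(0))
E
python3 c.py to 631 -112 240 140
```

```text
[[654.5, -53.4], [669.0, -146.4], [612.1, -155.0], [595.7, -64.1]] [ 632.83567851 -104.7366755 ]
turn z 37.7  shift m [-0.1328, -0.2834, -0.2111]
```

jog_arm:
  plan:
    - [[0,0,0],[0,0,-0.015],-0.95]
    - [[0,0,0],[0,0,-0.05],-0.95]
    - [[0,0,0],[0,0,-0.1],-0.95]
    - [[0,0,0],[0,0,-0.15],-0.95]
    - [[0,0,0],[0,0,-0.19],-0.95]
    - [[0,0,0],[0,0,-0.21],-0.95]
    - [[0,0,0],[0,0,-0.21],-0.95]

```text
time: 18.12
tool_pos: [510.7, 176.7, 240.4]
tcp_rot: [180.0, 0.2, 177.7]
ft_force: [0.3, 0.6, -0.0]
finger_gap: 8.9
```

```bash
python3 c.py done 0 0 0 -0.21 to 631 -112 240 140; python3 - <<'E'
from h import *
p,d=snapshot('wrist');cv2.imwrite('pics/w10.png',p)
E
```

```text
t18.12 meas [510.7 176.7 240.4] err [0.7 0.2 1.5] rot [180.    0.2 177.7] cmd [510.  176.6 238.9] 177.7 F [ 0.3  0.6 -0. ] gap 8.9 j [ 14.  -2.  96.  -0.  86. -74.]
turn z 37.7  shift m [-0.1328, -0.2834, -0.0011]
```

View pics/w10.png

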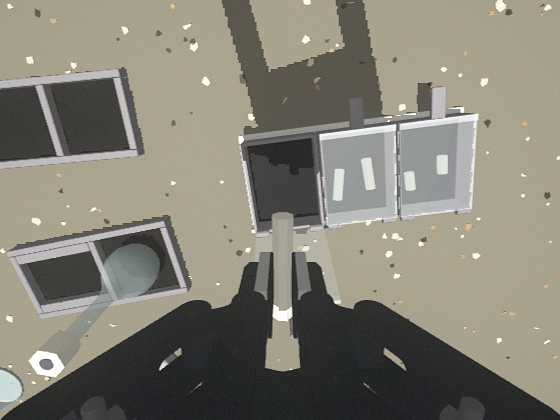

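The bar is in the jaws, running from (283,215) to (283,315), and its box is empty. Moving to the oblong bay now, high over the flask.

jog_arm:
  plan:
    - [[0,0,4],[-0.01,-0.02,0],-0.95]
    - [[0,0,8],[-0.03,-0.06,0],-0.95]
    - [[0,0,14],[-0.05,-0.11,0],-0.95]
    - [[0,0,20],[-0.075,-0.16,0],-0.95]
    - [[0,0,26],[-0.1,-0.21,0],-0.95]
    - [[0,0,32],[-0.117,-0.25,0],-0.95]
    - [[0,0,36],[-0.128,-0.273,0],-0.95]
    - [[0,0,37.7],[-0.132,-0.283,0],-0.95]
    - [[0,0,37.7],[-0.132,-0.284,0],-0.95]
    - [[0,0,37.7],[-0.132,-0.284,0.03],-0.95]
    - [[0,0,37.7],[-0.132,-0.284,0.04],-0.95]
    - [[0,0,37.7],[-0.132,-0.284,0.04],-0.95]

```text
time: 19.68
tool_pos: [629.3, -111.5, 197.8]
tcp_rot: [-179.9, -0.1, 140.0]
ft_force: [0.7, 0.5, 0.1]
finger_gap: 8.8
```

```bash
python3 c.py done 37.7 -0.132 -0.284 0.04 to 632.5 -112.5 24 140; python3 - <<'E'
from h import *
p,d=snapshot('wrist');cv2.imwrite('pics/w11.png',p)
E
```

```text
t19.68 meas [ 629.3 -111.5  197.8] err [-0.9  1.1 -1.1] rot [-1.799e+02 -1.000e-01  1.400e+02] cmd [ 630.2 -112.6  198.9] 140.0 F [0.7 0.5 0.1] gap 8.8 j [-15.  15.  82.   0.  83. -65.]
turn z -0.0  shift m [-0.0017, 0.0015, 0.1749]
```

View pics/w11.png

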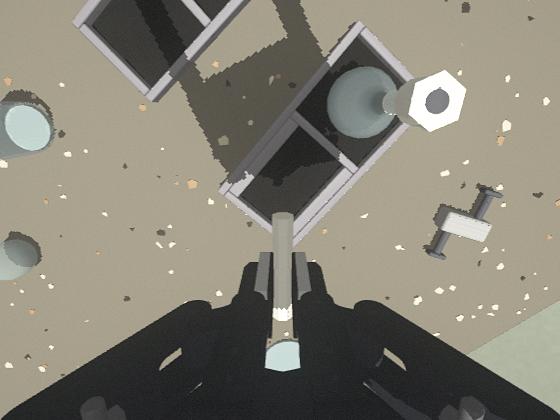

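The path down is clear: the flask's cap passes well to the side. Descending to the bay floor.

jog_arm:
  plan:
    - [[0,0,0],[-0.001,0.001,0.03],-0.95]
    - [[0,0,0],[-0.0015,0.0015,0.07],-0.95]
    - [[0,0,0],[-0.0015,0.0015,0.11],-0.95]
    - [[0,0,0],[-0.0015,0.0015,0.14],-0.95]
    - [[0,0,0],[-0.0015,0.0015,0.16],-0.95]
    - [[0,0,0],[-0.0015,0.0015,0.168],-0.95]
    - [[0,0,0],[-0.0015,0.0015,0.168],-0.95]

```text
time: 20.6
tool_pos: [632.8, -112.5, 31.5]
tcp_rot: [180.0, 0.0, 140.0]
ft_force: [-0.3, 0.1, 0.5]
finger_gap: 8.4
```

```bash
python3 c.py done 0 -0.0015 0.0015 0.168; python3 - <<'E'
from h import *
p,d=snapshot('scene');cv2.imwrite('pics/s12.png',cv2.resize(p[100:300,100:330],None,fx=3,fy=3))
p,d=snapshot('wrist');cv2.imwrite('pics/w12.png',p)
E
```

```text
t20.60 meas [ 632.8 -112.5   31.5] err [ 0.4 -0.   0.6] rot [180.   0. 140.] cmd [ 632.3 -112.4   30.9] 140.0 F [-0.3  0.1  0.5] gap 8.4 j [-15.  25.  88.   0.  67. -65.]
```

View pics/s12.png

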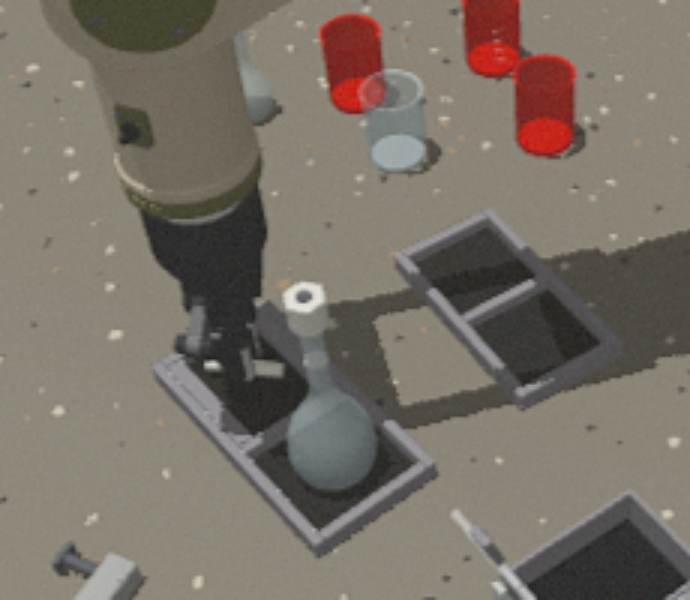

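View pics/w12.png

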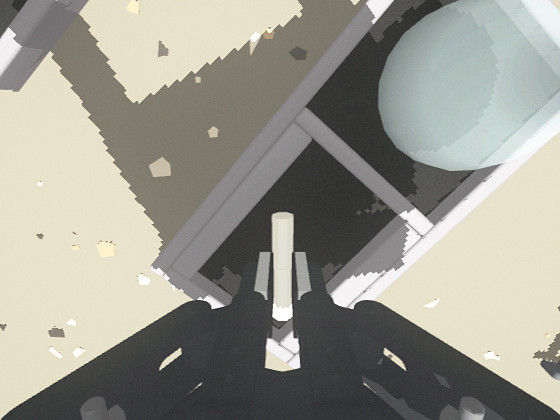

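jog_arm:
  plan:
    - [[0,0,0],[0.005,0.003,0],-0.95]
    - [[0,0,0],[0.005,0.003,0.003],-0.95]
    - [[0,0,0],[0.005,0.003,0.005],-0.95]
    - [[0,0,0],[0.005,0.003,0.007],-0.95]
    - [[0,0,0],[0.005,0.003,0.007],-0.95]

```text
time: 21.32
tool_pos: [630.4, -106.9, 24.1]
tcp_rot: [-180.0, -0.0, 140.0]
ft_force: [-1.4, 0.8, 3.7]
finger_gap: 8.6
```

jog_arm:
  plan:
    - [[0,0,0],[0,0,0.0007],-0.95]
    - [[0,0,0],[0,0,0.0007],-0.95]

```text
time: 21.58
tool_pos: [630.5, -106.9, 24.0]
tcp_rot: [-180.0, -0.0, 140.0]
ft_force: [-5.2, 1.1, 9.3]
finger_gap: 8.5
```

```bash
python3 c.py done 0 0.005 0.003 0.0077
```

```text
t21.57 meas [ 630.5 -106.9   24. ] err [0.1 0.  0.8] rot [-180.   -0.  140.] cmd [ 630.4 -106.9   23.2] 140.0 F [-5.2  1.1  9.3] gap 8.5 j [-14.  25.  89.   0.  66. -64.]
```

jog_arm:
  plan:
    - [[0,0,0],[0,0,0],-0.7]
    - [[0,0,0],[0,0,0],-0.58]
    - [[0,0,0],[0,0,0],-0.58]
    - [[0,0,0],[0,0,-0.02],-0.58]
    - [[0,0,0],[0,0,-0.06],-0.5]
    - [[0,0,0],[0,0,-0.12],-0.4]
    - [[0,0,0],[0,0,-0.175],-0.4]
    - [[0,0,0],[0,0,-0.215],-0.4]
    - [[0,0,0],[0,0,-0.215],-0.4]

```text
time: 22.7
tool_pos: [633.0, -107.5, 245.7]
tcp_rot: [179.7, 0.5, 140.0]
ft_force: [0.4, -0.1, 0.5]
finger_gap: 25.3
```

```bash
python3 c.py done 0 0 0 -0.215 to 608.5 185.6 223 -175.3; python3 - <<'E'
from h import *
p,d=snapshot('wrist');cv2.imwrite('pics/w13.png',p)
E
```

```text
t22.70 meas [ 633.  -107.5  245.7] err [ 2.6 -0.6  7.5] rot [179.7   0.5 140. ] cmd [ 630.4 -106.9  238.2] 140.0 F [ 0.4 -0.1  0.5] gap 25.3 j [-14.  13.  79.  -0.  87. -64.]
turn z -44.7  shift m [0.205, 0.2098, 0.0152]
```

View pics/w13.png

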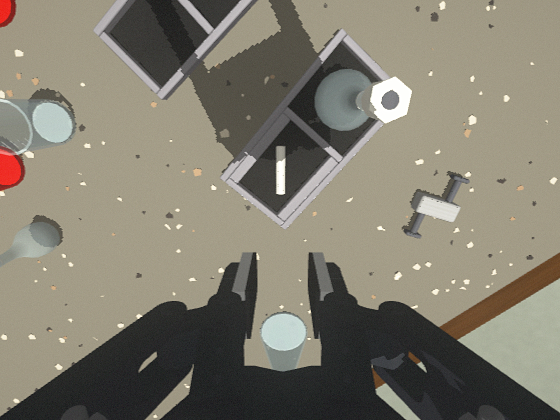

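The bar lies wholly inside the oblong bay, at about (281,170), and the flask stands upright beside it. Going back to close the lid.

jog_arm:
  plan:
    - [[0,0,-5],[0.02,0.02,0],-0.4]
    - [[0,0,-12],[0.05,0.052,0],-0.4]
    - [[0,0,-20],[0.085,0.087,0],-0.4]
    - [[0,0,-28],[0.12,0.123,0],-0.4]
    - [[0,0,-36],[0.155,0.159,0],-0.4]
    - [[0,0,-42],[0.185,0.19,0],-0.4]
    - [[0,0,-44.7],[0.2,0.205,0],-0.4]
    - [[0,0,-44.7],[0.205,0.21,0],-0.4]
    - [[0,0,-44.7],[0.205,0.21,0],-0.4]
    - [[0,0,-44.7],[0.205,0.21,0],-0.4]

```text
time: 24.0
tool_pos: [608.9, 184.3, 238.1]
tcp_rot: [-180.0, -0.0, -175.5]
ft_force: [-0.4, 0.6, -0.0]
finger_gap: 25.3
```

```bash
python3 c.py done -44.7 0.205 0.21 0 to 608.5 185.6 163 -175.3; python3 - <<'E'
from h import *
p,d=snapshot('wrist');cv2.imwrite('pics/w14.png',p)
C=cam('wrist')
a=np.radians(110);X=np.array([np.cos(np.radians(4.73)),np.sin(np.radians(4.73)),0])
h=np.array([565.4,181.9,38.5])
for r in (100,130): print(r,proj(C,h+r*(-np.cos(a)*X+np.sin(a)*np.array([0,0,1]))))
E
```

```text
t24.00 meas [608.9 184.3 238.1] err [ 0.3 -1.4 -0.1] rot [-180.    -0.  -175.5] cmd [608.6 185.8 238.2] -175.3 F [-0.4  0.6 -0. ] gap 25.3 j [ 12.  13.  80.  -0.  87. -82.]
turn z -0.0  shift m [0.0001, -0.0001, 0.0752]
100 (np.float64(284.1805349410757), np.float64(200.01175182541348))
130 (np.float64(284.4138293729702), np.float64(226.05081139217714))
```

View pics/w14.png

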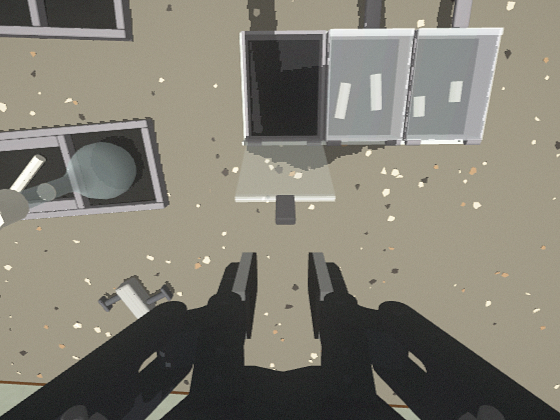

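The open lid's tab is at (285,210), as predicted. Regripping it.

jog_arm:
  plan:
    - [[0,0,0],[0,0,0.025],-0.35]
    - [[0,0,0],[0,0,0.05],-0.35]
    - [[0,0,0],[0,0,0.068],-0.35]
    - [[0,0,0],[0,0,0.075],-0.35]
    - [[0,0,0],[0,0,0.075],-0.35]
    - [[0,0,0],[0,0,0.075],-0.6]
    - [[0,0,0],[0,0,0.075],-0.9]
    - [[0,0,0],[0,0,0.075],-0.9]
  force: 20

```text
time: 25.05
tool_pos: [609.4, 186.2, 164.6]
tcp_rot: [180.0, 0.1, -175.3]
ft_force: [0.7, 2.4, 3.5]
finger_gap: 13.1
```

```bash
python3 c.py done 0 0 0 0.075
```

```text
t25.05 meas [609.4 186.2 164.6] err [0.8 0.4 1.4] rot [ 1.800e+02  1.000e-01 -1.753e+02] cmd [608.6 185.8 163.2] -175.3 F [0.7 2.4 3.5] gap 13.1 j [ 12.  16.  85.   0.  79. -82.]
```

jog_arm:
  plan:
    - [[0,0,0],[0.0103,0,-0.0033],-0.9]
    - [[0,0,0],[0.0209,0,-0.0057],-0.9]
    - [[0,0,0],[0.0424,0,-0.0078],-0.9]
    - [[0,0,0],[0.0639,0,-0.0061],-0.9]
    - [[0,0,0],[0.0849,0,-0.0007],-0.9]
    - [[0,0,0],[0.1045,0,0.0083],-0.9]
    - [[0,0,0],[0.1223,0,0.0206],-0.9]
    - [[0,0,0],[0.1377,0,0.0357],-0.9]
    - [[0,0,0],[0.1503,0,0.0533],-0.9]
    - [[0,0,0],[0.1596,0,0.0728],-0.9]
    - [[0,0,0],[0.1635,0,0.085],-0.9]
    - [[0,0,0],[0.1635,0,0.085],-0.9]

```text
time: 26.55
tool_pos: [443.7, 172.0, 76.9]
tcp_rot: [-180.0, -0.2, -175.3]
ft_force: [-6.6, 0.0, 2.4]
finger_gap: 13.2
```

jog_arm:
  plan:
    - [[0,0,0],[0.002,0,0.01],-0.9]
    - [[0,0,0],[0.0035,0,0.02],-0.9]
    - [[0,0,0],[0.004,0,0.028],-0.9]
    - [[0,0,0],[0.004,0,0.0305],-0.9]
    - [[0,0,0],[0.004,0,0.0305],-0.9]

```text
time: 27.18
tool_pos: [441.5, 172.0, 48.6]
tcp_rot: [-180.0, -0.1, -175.3]
ft_force: [-9.9, -2.2, 12.7]
finger_gap: 13.1
```

```bash
python3 c.py done 0 0.1675 0 0.1155
```

```text
t27.18 meas [441.5 172.   48.6] err [-0.2 -0.2  0.9] rot [-1.800e+02 -1.000e-01 -1.753e+02] cmd [441.7 172.2  47.7] -175.3 F [-9.9 -2.2 12.7] gap 13.1 j [ 15.  -1. 116.  -0.  65. -80.]
```

jog_arm:
  plan:
    - [[0,0,0],[0,0,0],-0.5]
    - [[0,0,0],[0,0,0],-0.3]
    - [[0,0,0],[0,0,0],-0.3]
    - [[0,0,0],[0,0,-0.03],-0.3]
    - [[0,0,0],[0,0,-0.07],-0.2]
    - [[0,0,0],[0,0,-0.12],-0.1]
    - [[0,0,0],[0,0,-0.16],0]
    - [[0,0,0],[0,0,-0.16],0]

```text
time: 28.18
tool_pos: [444.1, 172.8, 212.0]
tcp_rot: [179.9, 0.4, -175.3]
ft_force: [-0.0, -0.5, -1.0]
finger_gap: 42.7
```

```bash
python3 c.py done 0 0 0 -0.16 to 503.2 -387.2 205 90; python3 - <<'E'
from h import *
p,d=snapshot('scene');cv2.imwrite('pics/s15.png',cv2.resize(p[150:420,150:460],None,fx=2.3,fy=2.3))
p,d=snapshot('wrist');cv2.imwrite('pics/w15.png',p)
E
```

```text
t28.18 meas [444.1 172.8 212. ] err [2.5 0.7 4.3] rot [ 179.9    0.4 -175.3] cmd [441.7 172.2 207.7] -175.3 F [-0.  -0.5 -1. ] gap 42.7 j [ 15. -11. 107.   0.  83. -80.]
turn z 94.7  shift m [-0.0159, -0.5625, 0.0027]
```

View pics/s15.png

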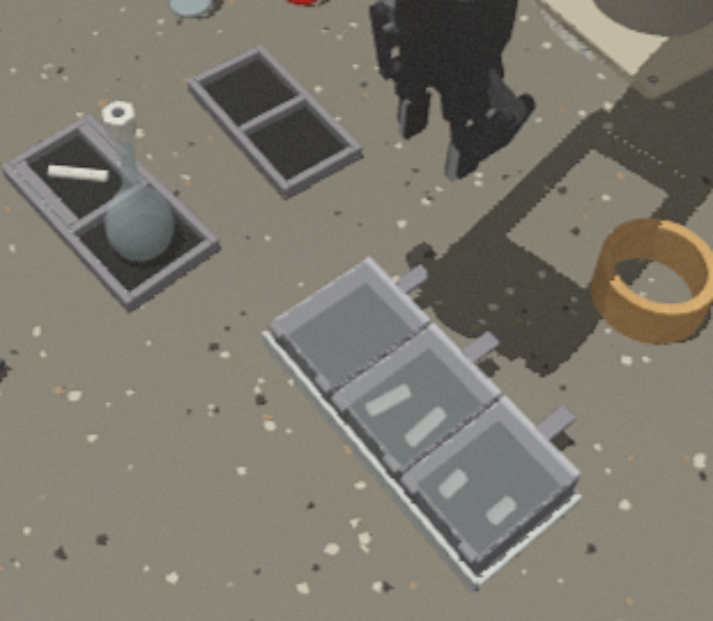

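View pics/w15.png

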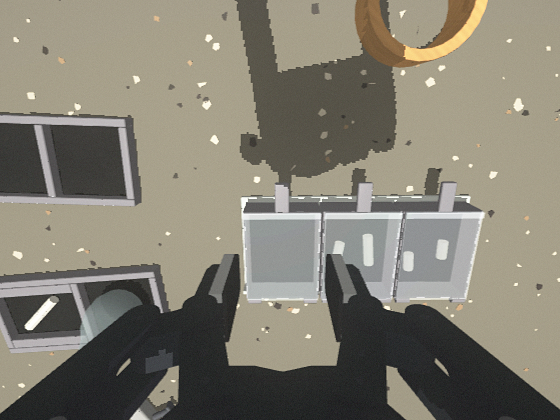

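```bash
python3 - <<'E'
from h import *
C=cam('wrist');p,d=snapshot('wrist')
f=C[0]
for u,v in [(282,195),(365,195),(448,195),(285,225),(360,216),(440,216)]:
    z=np.median(d[v-4:v+5,u-3:u+4]);o,r=ray(C,u,v);print(u,v,(o+r*z).round(1))
E
python3 c.py show
```

```text
282 195 [445.4 171.9  43.1]
365 195 [439.  250.9  43. ]
448 195 [432.5 329.8  42.9]
285 225 [476.1 177.4  42.1]
360 216 [460.2 249.3  43.7]
440 216 [453.9 327.   43.3]
t28.32 meas [441.2 172.  206.6] err [-0.5 -0.2 -1.1] rot [-1.800e+02 -1.000e-01 -1.753e+02] cmd [441.7 172.2 207.7] -175.3 F [-0.6 -0.1 -0.5] gap 42.7 j [ 15. -11. 108.  -0.  83. -80.]
```

The three tab tops read 43.1, 43.0 and 42.9 mm, so the box is shut flush. Now the small flask.

jog_arm:
  plan:
    - [[0,0,8],[-0.001,-0.03,0],0]
    - [[0,0,17],[-0.003,-0.085,0],0]
    - [[0,0,27],[-0.004,-0.145,0],0]
    - [[0,0,37],[-0.006,-0.205,0],0]
    - [[0,0,47],[-0.008,-0.265,0],0]
    - [[0,0,57],[-0.01,-0.325,0],0]
    - [[0,0,67],[-0.012,-0.385,0],0]
    - [[0,0,77],[-0.013,-0.445,0],0]
    - [[0,0,86],[-0.015,-0.5,0],0]
    - [[0,0,92],[-0.016,-0.54,0.01],0]
    - [[0,0,94.7],[-0.016,-0.5625,0.02],0]
    - [[0,0,94.7],[-0.016,-0.5625,0.02],0]

```text
time: 29.82
tool_pos: [501.5, -387.5, 183.8]
tcp_rot: [-179.7, -0.2, 89.8]
ft_force: [0.2, 0.3, -0.5]
finger_gap: 42.7
```

jog_arm:
  plan:
    - [[0,0,0],[0,0,0],0]
    - [[0,0,0],[0,0,0],0]

```text
time: 30.08
tool_pos: [503.5, -386.2, 187.8]
tcp_rot: [180.0, -0.0, 90.0]
ft_force: [0.1, -0.2, 1.1]
finger_gap: 42.4
```

```bash
python3 c.py done 94.7 -0.016 -0.5625 0.02;  python3 - <<'E'
from h import *
C=cam('wrist');p,d=snapshot('wrist');cv2.imwrite('pics/w16.png',p)
print(proj(C,[503.2,-387.2,112]))
E
```

```text
t30.07 meas [ 503.5 -386.2  187.8] err [0.2 1.  0.1] rot [180.  -0.  90.] cmd [ 503.3 -387.2  187.7] 90.0 F [ 0.1 -0.2  1.1] gap 42.4 j [-42.  15.  83.   0.  82. -42.]
(np.float64(282.0244479990062), np.float64(226.0142071954713))
```

View pics/w16.png

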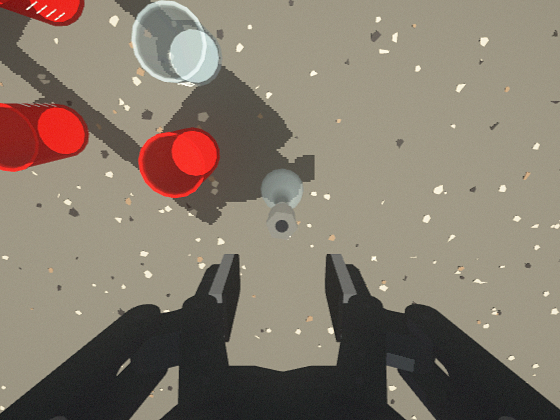

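The small flask's cap shows at (282,225), predicted (282,226). Descending to grip it.

jog_arm:
  plan:
    - [[0,0,0],[0,0,0.03],0]
    - [[0,0,0],[0,0,0.06],0]
    - [[0,0,0],[0,0,0.078],0]
    - [[0,0,0],[0,0,0.085],0]
    - [[0,0,0],[0,0,0.085],0]
    - [[0,0,0],[0,0,0.085],-0.3]
    - [[0,0,0],[0,0,0.085],-0.5]
    - [[0,0,0],[0,0,0.085],-0.7]
    - [[0,0,0],[0,0,0.085],-0.9]
    - [[0,0,0],[0,0,0.085],-0.9]
  force: 25

```text
time: 31.38
tool_pos: [503.7, -387.7, 103.9]
tcp_rot: [179.9, 0.1, 90.0]
ft_force: [-0.6, 0.2, 5.1]
finger_gap: 19.3
```

jog_arm:
  plan:
    - [[0,0,0],[0,0,-0.01],-0.9]
    - [[0,0,0],[0,0,-0.03],-0.9]
    - [[0,0,0],[0,0,-0.07],-0.9]
    - [[0,0,0],[0,0,-0.1],-0.9]
    - [[0,0,0],[0,0,-0.1],-0.9]
    - [[0,0,0],[0,0,-0.1],-0.9]

```text
time: 32.12
tool_pos: [503.2, -387.0, 202.7]
tcp_rot: [180.0, -0.0, 90.0]
ft_force: [-0.2, 0.8, -0.9]
finger_gap: 19.1
```

```bash
python3 c.py done 0 0 0 -0.015;  python3 - <<'E'
from h import *
p,d=snapshot('scene');cv2.imwrite('pics/s17.png',cv2.resize(p[30:300,100:400],None,fx=2.3,fy=2.3))
T=cam('top')
q=[((u+.5)/4-.5+250,(v+.5)/4-.5+105) for u,v in [(230,390),(362,380),(370,504),(238,514)]]
Q=np.array([onz(T,*a,10)[:2] for a in q]);print(Q.round(1).tolist(),Q.mean(0))
q=[((u+.5)/4-.5+250,(v+.5)/4-.5+105) for u,v in [(92,397),(219,388),(228,515),(101,523)]]
Q=np.array([onz(T,*a,10)[:2] for a in q]);print(Q.round(1).tolist(),Q.mean(0))
E
python3 c.py to 442.6 -111.7 203 90
```

```text
t32.12 meas [ 503.2 -387.   202.7] err [-0.1  0.1  0. ] rot [180.  -0.  90.] cmd [ 503.3 -387.2  202.7] 90.0 F [-0.2  0.8 -0.9] gap 19.1 j [-42.  14.  83.   0.  83. -42.]
[[476.1, -71.7], [480.5, -148.9], [407.9, -151.8], [403.4, -74.9]] [ 441.96738123 -111.8263343 ]
[[473.5, 9.4], [477.4, -65.3], [402.9, -69.0], [399.5, 5.3]] [438.32890766 -29.92299945]
turn z -0.0  shift m [0.2754, -0.0609, -0.0003]
```

View pics/s17.png

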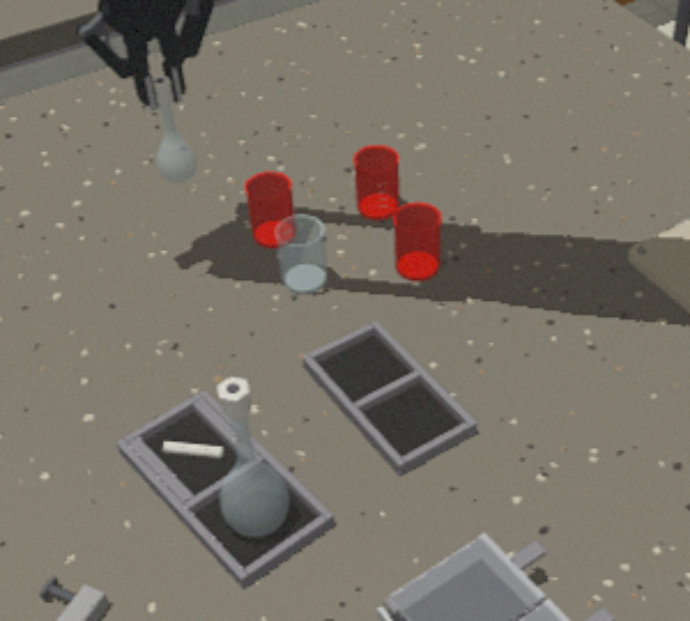

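jog_arm:
  plan:
    - [[0,0,0],[0.02,-0.004,0],-0.9]
    - [[0,0,0],[0.06,-0.013,0],-0.9]
    - [[0,0,0],[0.115,-0.025,0],-0.9]
    - [[0,0,0],[0.17,-0.037,0],-0.9]
    - [[0,0,0],[0.22,-0.049,0],-0.9]
    - [[0,0,0],[0.255,-0.056,0.005],-0.9]
    - [[0,0,0],[0.27,-0.06,0.015],-0.9]
    - [[0,0,0],[0.2755,-0.061,0.03],-0.9]
    - [[0,0,0],[0.2755,-0.061,0.05],-0.9]
    - [[0,0,0],[0.2755,-0.061,0.065],-0.9]
    - [[0,0,0],[0.2755,-0.061,0.075],-0.9]
    - [[0,0,0],[0.2755,-0.061,0.075],-0.9]

```text
time: 33.67
tool_pos: [441.9, -111.8, 126.6]
tcp_rot: [-179.9, -0.0, 89.9]
ft_force: [0.3, 0.0, -0.7]
finger_gap: 19.0
```

jog_arm:
  plan:
    - [[0,0,0],[0,0,0.006],-0.9]
    - [[0,0,0],[0,0,0.012],-0.9]
    - [[0,0,0],[0,0,0.016],-0.9]
    - [[0,0,0],[0,0,0.018],-0.9]
    - [[0,0,0],[0,0,0.018],-0.9]

```text
time: 34.3
tool_pos: [442.4, -111.6, 109.6]
tcp_rot: [-180.0, -0.0, 90.0]
ft_force: [-0.5, -0.3, -0.1]
finger_gap: 18.9
```

```bash
python3 c.py done 0 0.2755 -0.061 0.093;  python3 - <<'E'
from h import *
p,d=snapshot('scene');cv2.imwrite('pics/s18.png',cv2.resize(p[130:300,140:360],None,fx=3,fy=3))
E
```

```text
t34.30 meas [ 442.4 -111.6  109.6] err [-0.1  0.1 -0.1] rot [-180.   -0.   90.] cmd [ 442.5 -111.6  109.7] 90.0 F [-0.5 -0.3 -0.1] gap 18.9 j [-21.  -9. 116.  -0.  72. -21.]
```

View pics/s18.png

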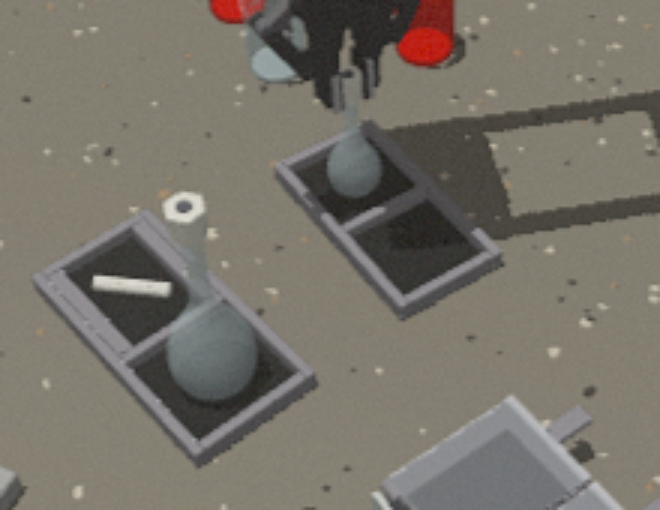

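jog_arm:
  plan:
    - [[0,0,0],[0,0,0.001],-0.9]
    - [[0,0,0],[0,0,0.002],-0.9]
    - [[0,0,0],[0,0,0.0025],-0.9]
    - [[0,0,0],[0,0,0.0025],-0.9]

```text
time: 34.85
tool_pos: [442.9, -111.8, 107.9]
tcp_rot: [180.0, 0.0, 90.0]
ft_force: [-0.1, 0.1, 4.8]
finger_gap: 19.1
```

jog_arm:
  plan:
    - [[0,0,0],[0,0,0.0005],-0.9]
    - [[0,0,0],[0,0,0.001],-0.9]
    - [[0,0,0],[0,0,0.001],-0.9]

```text
time: 35.22
tool_pos: [443.3, -112.0, 107.8]
tcp_rot: [179.9, 0.1, 90.0]
ft_force: [-4.2, 0.2, 11.7]
finger_gap: 19.1
```

The flask is seated. I'll back off the extra press, release, and rise.

jog_arm:
  plan:
    - [[0,0,0],[0,0,-0.001],-0.9]
    - [[0,0,0],[0,0,-0.001],-0.6]
    - [[0,0,0],[0,0,-0.001],-0.4]
    - [[0,0,0],[0,0,-0.001],-0.2]
    - [[0,0,0],[0,0,-0.001],0]
    - [[0,0,0],[0,0,-0.001],0]
    - [[0,0,0],[0,0,-0.02],0]
    - [[0,0,0],[0,0,-0.05],0.1]
    - [[0,0,0],[0,0,-0.08],0.3]
    - [[0,0,0],[0,0,-0.08],0.7]
    - [[0,0,0],[0,0,-0.08],1]
    - [[0,0,0],[0,0,-0.08],1]

```text
time: 36.72
tool_pos: [441.7, -111.3, 184.8]
tcp_rot: [-179.9, -0.0, 90.0]
ft_force: [-0.2, 0.4, 1.1]
finger_gap: 85.5
```

```bash
python3 c.py done 0 0 0 -0.0765;  python3 - <<'E'
from h import *
p,d=snapshot('scene');cv2.imwrite('pics/s19.png',cv2.resize(p[70:300,140:360],None,fx=2.6,fy=2.6))
E
python3 c.py to 425.1 -268 186 90
```

```text
t36.73 meas [ 441.7 -111.3  184.8] err [-0.8  0.3 -1.4] rot [-179.9   -0.    90. ] cmd [ 442.5 -111.6  186.2] 90.0 F [-0.2  0.4  1.1] gap 85.5 j [-21. -13. 112.  -0.  81. -21.]
turn z -0.0  shift m [-0.1564, -0.0173, 0.0002]
```

View pics/s19.png

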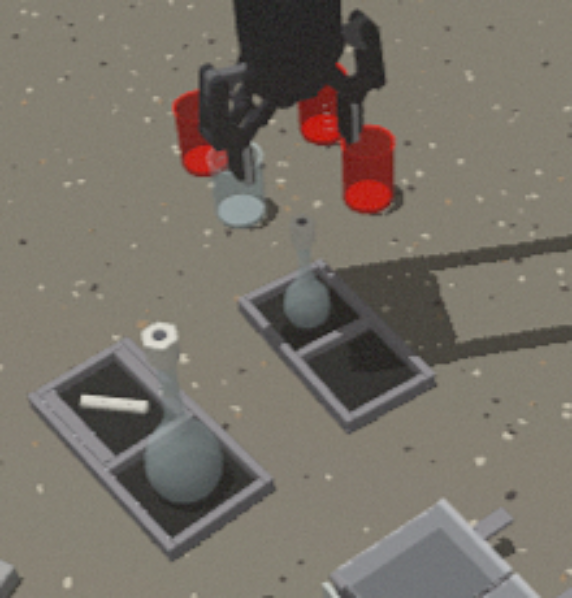

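jog_arm:
  plan:
    - [[0,0,0],[-0.03,-0.003,0],1]
    - [[0,0,0],[-0.08,-0.009,0],1]
    - [[0,0,0],[-0.125,-0.014,0],1]
    - [[0,0,0],[-0.15,-0.0165,0],1]
    - [[0,0,0],[-0.1565,-0.0175,0],1]
    - [[0,0,0],[-0.1565,-0.0175,0.01],1]
    - [[0,0,0],[-0.1565,-0.0175,0.02],1]
    - [[0,0,0],[-0.1565,-0.0175,0.02],1]

```text
time: 37.78
tool_pos: [424.2, -266.6, 164.4]
tcp_rot: [-179.9, -0.1, 90.0]
ft_force: [-0.1, -0.6, 0.1]
finger_gap: 85.6
```

```bash
python3 c.py done 0 -0.1565 -0.0175 0.02;  python3 - <<'E'
from h import *
C=cam('wrist');p,d=snapshot('wrist');cv2.imwrite('pics/w20.png',p)
for dx,dy in [(0,0),(26,0),(-26,0),(0,26),(0,-26)]: print(np.round(proj(C,[425.1+dx,-268+dy,70])))
E
```

```text
t37.77 meas [ 424.2 -266.6  164.4] err [-0.6  1.5 -1.8] rot [-1.799e+02 -1.000e-01  9.000e+01] cmd [ 424.9 -268.1  166.2] 90.0 F [-0.1 -0.6  0.1] gap 85.6 j [-38.  -5. 106.   0.  78. -38.]
[284. 217.]
[319. 218.]
[249. 217.]
[284. 183.]
[284. 249.]
```

View pics/w20.png

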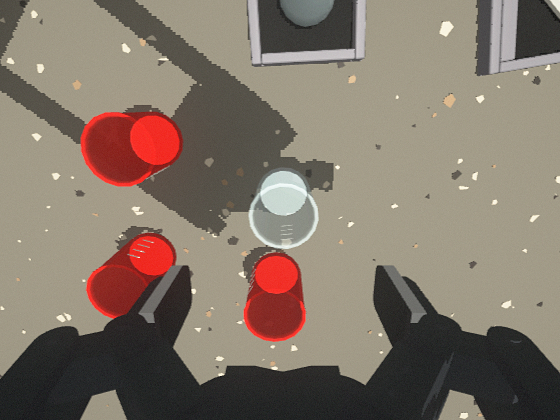

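The clear beaker's rim is centred at (284,216), matching the prediction of (284,217). The three red cups are separate: (277,298), (130,150) and (130,275). Lowering around the beaker.

jog_arm:
  plan:
    - [[0,0,0],[0,0,0.03],1]
    - [[0,0,0],[0,0,0.065],1]
    - [[0,0,0],[0,0,0.1],1]
    - [[0,0,0],[0,0,0.12],1]
    - [[0,0,0],[0,0,0.128],1]
    - [[0,0,0],[0,0,0.128],1]
    - [[0,0,0],[0,0,0.128],0.6]
    - [[0,0,0],[0,0,0.128],0.4]
    - [[0,0,0],[0,0,0.128],0.2]
    - [[0,0,0],[0,0,0.128],0]
    - [[0,0,0],[0,0,0.128],-0.2]
    - [[0,0,0],[0,0,0.128],-0.2]
  force: 25

```text
time: 39.33
tool_pos: [425.3, -268.6, 39.3]
tcp_rot: [179.9, 0.1, 90.0]
ft_force: [-2.2, 0.0, 5.5]
finger_gap: 51.4
```

```bash
python3 c.py done 0 0 0 0.128;  python3 - <<'E'
from h import *
p,d=snapshot('scene');cv2.imwrite('pics/s21.png',cv2.resize(p[70:300,140:360],None,fx=2.6,fy=2.6))
E
```

```text
t39.33 meas [ 425.3 -268.6   39.3] err [ 0.4 -0.5  1.1] rot [1.799e+02 1.000e-01 9.000e+01] cmd [ 424.9 -268.1   38.2] 90.0 F [-2.2  0.   5.5] gap 51.4 j [-38.   5. 111.  -0.  64. -38.]
```

View pics/s21.png

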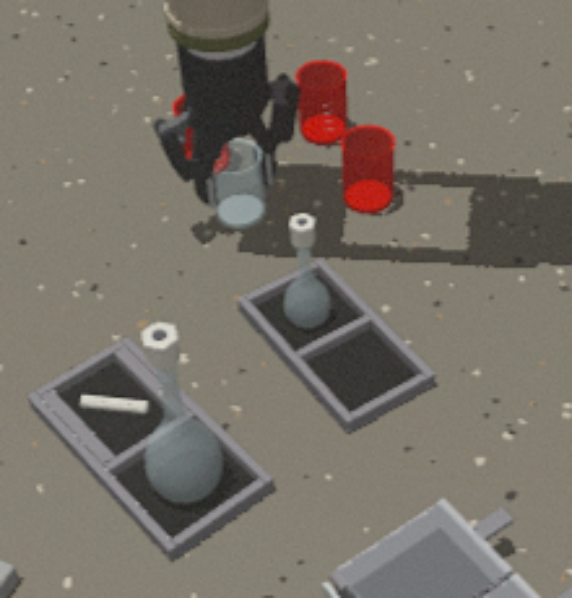

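jog_arm:
  plan:
    - [[0,0,0],[0,0,-0.005],-0.3]
    - [[0,0,0],[0,0,-0.02],-0.3]
    - [[0,0,0],[0,0,-0.05],-0.3]
    - [[0,0,0],[0,0,-0.09],-0.3]
    - [[0,0,0],[0,0,-0.13],-0.3]
    - [[0,0,0],[0,0,-0.15],-0.3]
    - [[0,0,0],[0,0,-0.15],-0.3]

```text
time: 40.25
tool_pos: [426.1, -269.0, 191.2]
tcp_rot: [179.8, 0.2, 90.0]
ft_force: [0.1, -0.8, -0.4]
finger_gap: 52.1
```

```bash
python3 c.py done 0 0 0 -0.15 to 438.6 -29.8 188 90;  python3 - <<'E'
from h import *
p,d=snapshot('scene');cv2.imwrite('pics/s22.png',cv2.resize(p[20:300,140:360],None,fx=2.1,fy=2.1))
E
```

```text
t40.25 meas [ 426.1 -269.   191.2] err [ 1.2 -0.9  3. ] rot [179.8   0.2  90. ] cmd [ 424.9 -268.1  188.2] 90.0 F [ 0.1 -0.8 -0.4] gap 52.1 j [-38.  -6. 105.   0.  81. -38.]
turn z -0.0  shift m [0.2383, 0.0136, 0.0002]
```

View pics/s22.png

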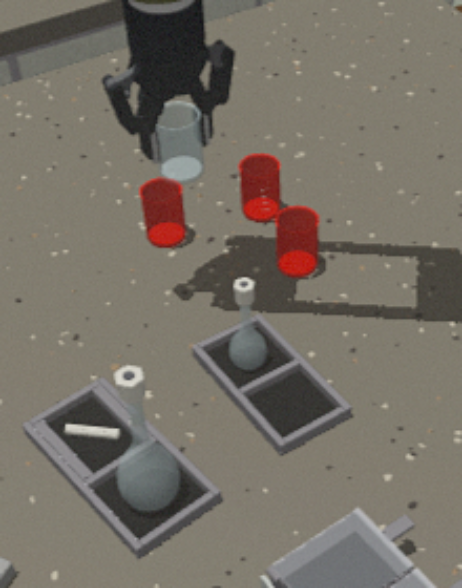

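jog_arm:
  plan:
    - [[0,0,0],[0.02,0.001,0],-0.3]
    - [[0,0,0],[0.06,0.003,0],-0.3]
    - [[0,0,0],[0.11,0.006,0],-0.3]
    - [[0,0,0],[0.16,0.009,0],-0.3]
    - [[0,0,0],[0.2,0.0115,0],-0.3]
    - [[0,0,0],[0.227,0.013,0],-0.3]
    - [[0,0,0],[0.236,0.0135,0],-0.3]
    - [[0,0,0],[0.238,0.0135,0],-0.3]
    - [[0,0,0],[0.238,0.0135,0.02],-0.3]
    - [[0,0,0],[0.238,0.0135,0.05],-0.3]
    - [[0,0,0],[0.238,0.0135,0.07],-0.3]
    - [[0,0,0],[0.238,0.0135,0.07],-0.3]

```text
time: 41.8
tool_pos: [436.8, -30.6, 116.2]
tcp_rot: [-179.8, -0.0, 89.9]
ft_force: [-0.5, -0.7, -0.5]
finger_gap: 51.9
```

```bash
python3 c.py done 0 0.238 0.0135 0.07;  python3 - <<'E'
from h import *
p,d=snapshot('scene');cv2.imwrite('pics/s23.png',cv2.resize(p[70:300,140:360],None,fx=2.6,fy=2.6))
p,d=snapshot('wrist');cv2.imwrite('pics/w23.png',p)
E
```

```text
t41.80 meas [436.8 -30.6 116.2] err [-1.8 -0.5 -2. ] rot [-179.8   -0.    89.9] cmd [438.5 -30.1 118.2] 90.0 F [-0.5 -0.7 -0.5] gap 51.9 j [-11. -12. 118.  -0.  74. -11.]
```

View pics/s23.png

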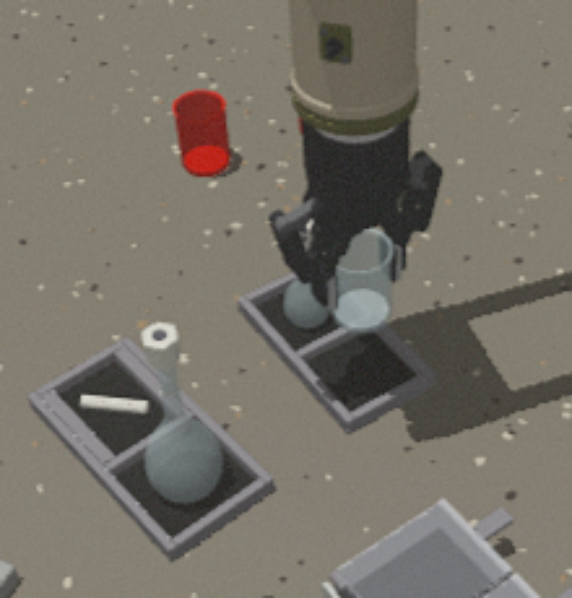

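View pics/w23.png

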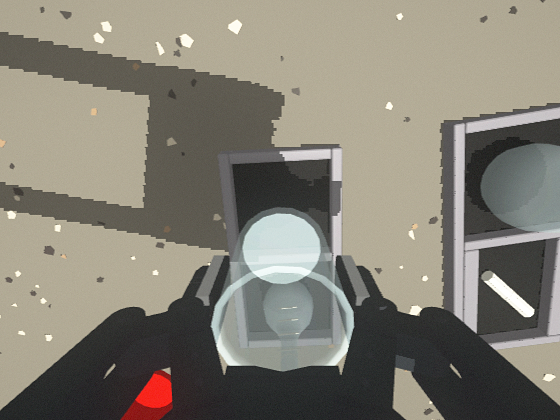

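jog_arm:
  plan:
    - [[0,0,0],[0,0,0.02],-0.3]
    - [[0,0,0],[0,0,0.045],-0.3]
    - [[0,0,0],[0,0,0.06],-0.3]
    - [[0,0,0],[0,0,0.068],-0.3]
    - [[0,0,0],[0,0,0.072],-0.3]
    - [[0,0,0],[0,0,0.073],-0.3]
    - [[0,0,0],[0,0,0.073],-0.3]

```text
time: 42.78
tool_pos: [439.0, -30.2, 45.7]
tcp_rot: [180.0, 0.0, 90.0]
ft_force: [-1.1, -1.5, -0.7]
finger_gap: 51.7
```

jog_arm:
  plan:
    - [[0,0,0],[0,0,0.001],-0.3]
    - [[0,0,0],[0,0,0.002],-0.3]
    - [[0,0,0],[0,0,0.002],-0.3]

```text
time: 43.15
tool_pos: [438.7, -30.1, 43.3]
tcp_rot: [180.0, 0.0, 90.0]
ft_force: [0.5, 0.8, -0.7]
finger_gap: 52.0
```

jog_arm:
  plan:
    - [[0,0,0],[0,0,0.0005],-0.3]
    - [[0,0,0],[0,0,0.001],-0.3]
    - [[0,0,0],[0,0,0.001],-0.3]

```text
time: 43.52
tool_pos: [438.8, -30.2, 43.2]
tcp_rot: [180.0, 0.0, 90.0]
ft_force: [-5.5, -0.0, 11.8]
finger_gap: 52.2
```

```bash
python3 c.py done 0 0 0 0.076;  python3 - <<'E'
from h import *
p,d=snapshot('scene');cv2.imwrite('pics/s24.png',cv2.resize(p[110:260,200:330],None,fx=4,fy=4))
E
```

```text
t43.52 meas [438.8 -30.2  43.2] err [ 0.3 -0.1  1. ] rot [180.   0.  90.] cmd [438.5 -30.1  42.2] 90.0 F [-5.5 -0.  11.8] gap 52.2 j [-11.  -6. 121.  -0.  64. -11.]
```

View pics/s24.png

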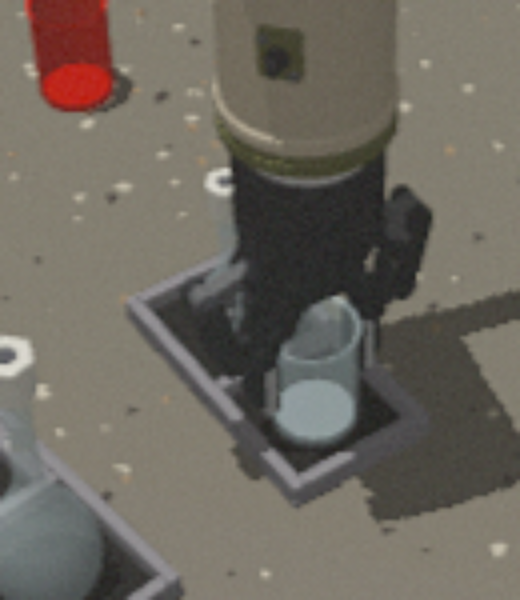

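Seated. I'll back off 1 mm, release and go straight up.

jog_arm:
  plan:
    - [[0,0,0],[0,0,-0.001],-0.3]
    - [[0,0,0],[0,0,-0.001],0.35]
    - [[0,0,0],[0,0,-0.001],0.5]
    - [[0,0,0],[0,0,-0.001],0.7]
    - [[0,0,0],[0,0,-0.001],0.8]
    - [[0,0,0],[0,0,-0.001],0.8]
    - [[0,0,0],[0,0,-0.02],0.8]
    - [[0,0,0],[0,0,-0.06],0.8]
    - [[0,0,0],[0,0,-0.11],0.8]
    - [[0,0,0],[0,0,-0.16],0.8]
    - [[0,0,0],[0,0,-0.2],0.8]
    - [[0,0,0],[0,0,-0.2],0.8]

```text
time: 45.08
tool_pos: [440.6, -30.5, 246.4]
tcp_rot: [179.6, 0.1, 90.0]
ft_force: [-0.2, 0.4, -0.9]
finger_gap: 77.1
```

jog_arm:
  plan:
    - [[0,0,0],[-0.03,0.02,0],0.8]
    - [[0,0,0],[-0.08,0.06,0],0.8]
    - [[0,0,0],[-0.13,0.08,0],0.8]
    - [[0,0,0],[-0.18,0.08,0],0.8]
    - [[0,0,0],[-0.23,0.08,0],0.8]
    - [[0,0,0],[-0.26,0.08,0],0.8]
    - [[0,0,0],[-0.26,0.08,0],0.8]
    - [[0,0,0],[-0.26,0.08,0],0.8]

```text
time: 46.08
tool_pos: [518.0, -289.4, 241.0]
tcp_rot: [-179.9, -0.1, 90.0]
ft_force: [-0.4, -0.6, -0.3]
finger_gap: 76.9
```

```bash
python3 - <<'E'
from h import *
s=sense();print(s['time'],s['tool_pos'],s['qd'].round(1))
p,d=snapshot('scene');cv2.imwrite('pics/s25.png',p)
p,d=snapshot('top');cv2.imwrite('pics/t25.png',cv2.resize(p[80:270,90:480],None,fx=2,fy=2))
E
```

```text
46.075 [ 517.99149336 -289.37410149  240.99815041] [ 1.  -0.8  0.2  0.1  0.1 -0. ]
```

View pics/s25.png

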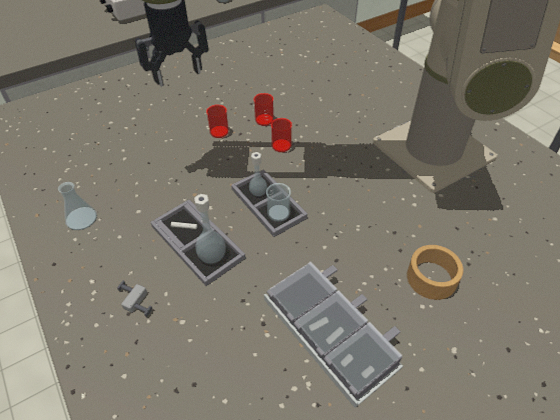

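View pics/t25.png

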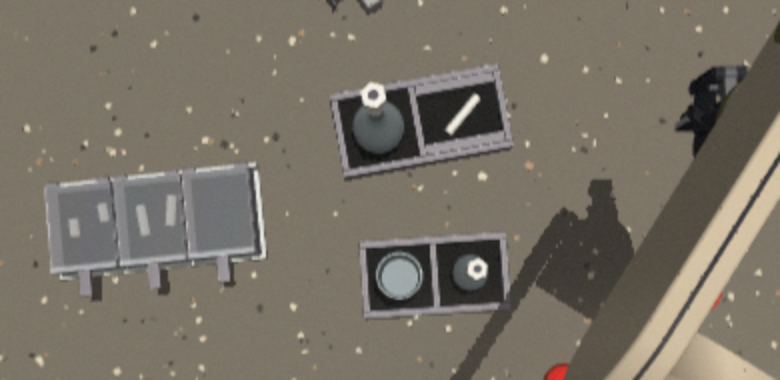

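The final views show the large flask at (376,125) and the bar at (463,114) in their bays of the unequal tray. The beaker (400,275) and small flask (474,270) stand in the equal tray. All the lids are shut and the red cups are where they were.

```bash
python3 -c "
from bench import *
print(hand_in())"
```

```text
the job is handed in; nothing more can be done
None
```

Both kits are made up and the job was handed in at about 46 s on the robot's clock (limit 144 s).

- **Unequal tray:** the large flask stands in the square bay. The long stirrer bar lies in the oblong bay, turned diagonally, at roughly 40° to the tray's length, so the wrist camera stayed clear of the flask. It is clear of the walls.
- **Equal tray:** the small flask stands in the −y bay and the beaker in the +y bay.
- **Boxes:** I opened only the long-bar box, by its tab, and closed it again. After closing, the three tabs read 43.1, 43.0 and 42.9 mm high, so it is flush with the two I never opened.
- **Setting down:** each glass piece was lowered until it touched the tray floor. The highest wrist reading I saw was about 13 N.

In the last overhead and scene pictures everything was upright inside its bay, the red cups had not moved, and the gripper was clear of everything. No checks failed. The only disagreement was about 2 mm between the wrist and overhead views on the tab position, which I corrected before gripping.

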